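# Fetch the stand adaptor from behind the microphones

## Task

Fit the copper stand adaptor onto the stud of the steel desk base, fully down. It is stored behind the two silver microphones, so first park both microphones upright in the two cells of the caddy, and once the adaptor is on, put each microphone back upright into the very slot of the beech stand it came from. Lower the microphones gently to the floor of their cells and slots, never dropping or tipping one, and leave the windshield cage and the tape roll as they are.

Things in the scene. Friction and masses are not known exactly. Their poses are not given: they have to be found in the camera images.
- mic_plain: slim silver condenser microphone with a silver head, a cylinder 22 mm across and 150 mm long standing upright in a slot of the stand; mass about 0.14 kg. Origin at the centre of its underside, z up along its axis (head end). The foot tapers to 17 mm across in its lowest 6 mm; the head with the grille is the top 27 mm, the bare tube below it is the place to grip
- mic_black: the second slim silver condenser microphone, told apart by its black head and the black band below it; same size, mass and origin as mic_plain. The two stand in neighbouring slots, either way round
- adaptor: copper-toned stand adaptor: a push-on sleeve 26 mm across, 45 mm tall, 16 mm bore right through, both ends alike, about 0.09 kg, upright on the stand's ledge close behind and between the two microphones. Origin at the centre of its underside, z up. (The like-shaped black sleeve at the end of the ledge is not wanted.)
- stand: fixed beech stand, 270 mm long along its y. Origin on the table at the centre of the slot row, z up, -x its front. Five square upright slots 32 mm wide at y = +100, +50, 0, -50, -100 mm, x = 0; slot floors at z = 8 mm, block top at 50 mm, block from x = -22 to +22 mm. Behind it a ledge, x = +22 to +66 mm, 28 mm high, with a 4 mm lip up to 34 mm at the back
- desk_base: round steel desk microphone base, loose, 1.3 kg, 110 mm across. Origin at the centre of its underside, z up. In the middle a flat boss 32 mm across, its top 22 mm above the table, and on it an upright plain stud 9.6 mm across that tapers in its top 8 mm to 3.6 mm and ends 48 mm above the table. The adaptor slips over the stud until it stands on the boss
- caddy: fixed black parking caddy with grey rim, divider and cell floors, 52 mm (x) by 102 mm (y), 60 mm high. Origin at the centre of its underside, z up. Two open cells 40 mm square at y = +25 and -25 mm, x = 0, floors 6 mm above the table
- cage: matte black windshield cage, loose, upright, 60 mm across and 118 mm tall; a bystander. Origin at the centre of its underside
- tape: roll of black tape, loose, lying flat, 100 mm across and 48 mm high; a bystander. Origin at the centre of its underside
There are look-alikes about, which are no part of the job. Leave any green look-alike of the mic_plain alone. Several things have the shape of the adaptor; the one meant has the colours described above.

How it is judged:
By the outcome, as a careful person would: the job done as asked, in the order asked, and still so for the second after the job is handed in, with the robot touching nothing.
It also fails if it takes over 134 s, if anything falls off the work surface, if the arm or the gripper's body presses on something with over 40 N, if the wrist force passes 120 N, or if a joint passes its speed limit or range.

## Robot

A 6-joint arm with a two-finger parallel gripper is mounted at the origin on the work surface. World frame = base frame: x ahead of the robot, y to its left, z up, the work surface at z = 0. Lengths are in m, angles in rad, forces in N, time in s.
With the tool pointing down it reaches from about 0.35 to 0.875 m from the base axis. Payload 4.2 kg.
Tool frame: the origin (TCP) lies on the centre line of the jaws, within the pads' length; the fingertips stand 25 mm ahead of it and the grasp point (between the pads) lies 6 mm ahead of it (ctrl.tips_ahead is the distance from the TCP to the fingertips, in m); z points along the fingers, y is the direction in which the jaws open and shut (so a half turn about z gives the same grasp; the last joint's range is limited). The gripper opens to 87 mm and grips with 3 to 60 N. Pads are 19 mm wide; open, the fingers measure 117 mm over their backs; the gripper's body (75 mm by 190 mm) begins 51 mm behind the grasp point.
Start: joints at [1.582, 0.385, 0.008, 0, -1.194, -0.259], TCP at [0.153, 0.606, 0.227] pointing down, gripper open.
Joint ranges: [-3.14, 3.14], [-1.21, 2.06], [-1.07, 1.41], [-3.16, 2.05], [-2.99, -0.16], [-3.1, 3.1]. Speed limits (rad/s): [2.79, 2.79, 3.14, 3.14, 3.14, 3.14].

## Interface

Orientations are given as a 3x3 rotation matrix whose columns are the frame's x, y, z axes.
In Python, from bench import ctrl gives the robot as it stands.
- The arm moves only by the tool jog_arm, never from a script. Its argument "plan" is text: rows parted by semicolons, each of 7 numbers parted by spaces: the shift along the world's x, y, z in m, then the turn, a rotation vector about the world's x, y, z in rad, then the closure, from 0 (fully open) to 1 (shut). In form: x y z wx wy wz claw; .... A call has 1 to 5 rows; each row shifts and turns the commanded pose from where the row before left it; what a row does not reach is not made up. A row lasts 1/10 s, in which the tool goes at most 50 mm and 8.59 degrees, less where a joint would pass 70% of its speed; a pose out of reach is approached as far as the arm can. A call is refused whole if a number of a shift passes 0.05 or a number of a turn 0.15, either way. A call with a gripper value outside its range is refused whole. The fingers move at their own pace and stop on an object; "grip_force" is the grip in N (left out, the last holds). Time passes only in rows, so rows that do not move let the fingers close. It gives the time, the measured TCP pose, the force and the opening at its end, in the units of the state.
- ctrl.get_obs(): the state, without advancing time (a new reading comes with each control period).
- ctrl.grab_frame(name): name is "scene" or "top"; returns a dict with "frame" (420x560x3 uint8, blue, green, red), "mtx" (3x3 intrinsics, pixels), "dist" ([k1, k2, p1, p2, k3] as OpenCV has them; the pictures are not rectified), "R" (3x3) and "t" (3): a world point X has camera coordinates R X + t. Camera axes: x right, y down, z forward; pixel columns grow to the right and rows downward; lengths in m; the calibration is good to about 2 mm. A picture is of the moment at which its call begins. There is no depth.
- ctrl.sign_off(): hands the job in, once; it reports no verdict.
The state is a dict: "t": time; "qpos": joint angles; "qd": joint speeds; "joint_torque": joint torques, N m; "eef_pos": TCP position; "tool_rot": TCP orientation; "force": force on the tool from outside, world axes, zero at the start; "ft_torque": the same for the moment, N m; "gripper_width": opening from 0.0 (shut) to 1.0 (fully open).
Only numpy, scipy, OpenCV 4.12 (cv2) and the standard library are available. Lean on these libraries where they do the work, as an engineer would, in place of code of your own. Each camera call takes 0.05 s, during which the arm holds its last target.

## Working session

There is one attempt and no reset: what is moved stays moved. The work goes in short steps, Python scripts to look and compute and a tool call to move; the robot and the scene stay as the last step left them, time stands still between calls to the robot, and variables do not carry over. Pictures are saved under pics/ and viewed, and the job is handed in when it is done.

Besides the shell and the picture viewer there is one more tool, called by a JSON object that holds its "name" and its "arguments". jog_arm: Moves the arm, as the interface text tells. Its arguments: {"type":"object","properties":{"plan":{"type":"string"},"grip_force":{"type":"number"}},"required":["plan"]}

```bash
ls; mkdir -p pics; python3 - <<'E'
from bench import ctrl
import cv2, numpy as np, pickle
for n in("scene","top"):
    d=ctrl.grab_frame(n); cv2.imwrite(f"pics/{n}0.png",d["frame"]); pickle.dump(d,open(f"{n}0.pkl","wb"))
    print(n,d["mtx"],d["dist"],d["R"],d["t"], -np.array(d["R"]).T@d["t"])
o=ctrl.get_obs(); print(o, ctrl.tips_ahead)
E
```

```text
pics
scene [[521.74020271   0.         281.29749366]
 [  0.         521.74020271 209.03241794]
 [  0.           0.           1.        ]] [-0.18438413  0.          0.          0.          0.        ] [[-0.38068254  0.92454449 -0.0172711 ]
 [ 0.73058729  0.28926602 -0.61852031]
 [-0.56685361 -0.24807793 -0.78557898]] [ 0.20683791 -0.3727618   1.39685975] [1.1428896  0.26312654 0.87035523]
top [[416.81451156   0.         275.91875746]
 [  0.         416.81451156 207.70974473]
 [  0.           0.           1.        ]] [-0.06680837  0.          0.          0.          0.        ] [[-0.01633718 -0.99977658 -0.01341251]
 [-0.98369769  0.01847419 -0.17887861]
 [ 0.17908643  0.01027148 -0.98377973]] [0.01456186 0.56883113 0.82107619] [ 0.41275217 -0.00438376  0.90970514]
{'t': 0.1, 'qpos': array([ 1.58157879e+00,  3.85464136e-01,  6.75139357e-03, -4.04714887e-04,
       -1.19402712e+00, -2.58623610e-01]), 'qd': array([-0.00087687, -0.00196276,  0.0028971 ,  0.0008773 , -0.00040073,
       -0.00116164]), 'joint_torque': array([ 2.46140473e-06, -3.91687310e+01,  1.87936038e+01,  4.23176318e+00,
        1.34958036e-02, -7.21601509e-05]), 'eef_pos': array([0.15316789, 0.60538425, 0.22617852]), 'tool_rot': array([[ 9.69407667e-01, -2.45456002e-01, -3.55350204e-04],
       [-2.45456223e-01, -9.69405720e-01, -1.94744872e-03],
       [ 1.33534457e-04,  1.97509464e-03, -9.99998041e-01]]), 'force': array([-1.58683276,  0.49631144,  0.20875054]), 'ft_torque': array([-0.00634212,  0.02290836, -0.02423159]), 'gripper_width': 1.0004093875739994} 0.025
```

View pics/scene0.png

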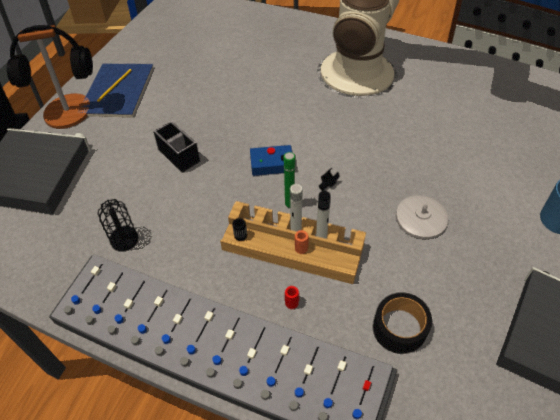

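View pics/top0.png

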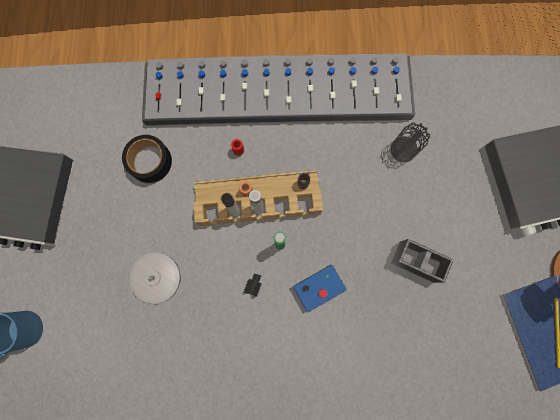

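Scene view: silver-headed mic at (296,205), black-headed mic at (323,210), copper sleeve at (302,241), black sleeve at (240,229) and red sleeve at (292,297). The green mic is at (289,180), the base at (423,215), the caddy at (177,147), the cage at (118,225) and the tape at (403,322). There are three adaptor candidates (copper, red, black). The copper one on the ledge behind and between the mics fits the description, so I'll check it in an enlarged crop.

```bash
cat > h.py <<'E'
import cv2, numpy as np, pickle
def ray(d,uv):
    uv=np.array(uv,float).reshape(-1,1,2)
    n=cv2.undistortPoints(uv,np.array(d["mtx"]),np.array(d["dist"])).reshape(-1,2)
    R=np.array(d["R"]);t=np.array(d["t"])
    D=np.c_[n,np.ones(len(n))]@R
    return -R.T@t,D
def onz(d,uv,z):
    c,D=ray(d,uv); s=(z-c[2])/D[:,2]; return c+D*s[:,None]
def proj(d,X):
    R=np.array(d["R"]);p,_=cv2.projectPoints(np.array(X,float).reshape(-1,1,3),cv2.Rodrigues(R)[0],np.array(d["t"],float),np.array(d["mtx"]),np.array(d["dist"])); return p.reshape(-1,2)
def tri(d1,u1,d2,u2):
    c1,D1=ray(d1,u1);c2,D2=ray(d2,u2);D1=D1[0];D2=D2[0]
    s=np.linalg.lstsq(np.c_[D1,-D2],c2-c1,rcond=None)[0]
    a=c1+D1*s[0];b=c2+D2*s[1];return (a+b)/2,np.linalg.norm(a-b)
E
python3 - <<'E'
import pickle,cv2
s=pickle.load(open("scene0.pkl","rb"))["frame"];t=pickle.load(open("top0.pkl","rb"))["frame"]
cv2.imwrite("pics/c1.png",cv2.resize(s[140:310,210:380],None,fx=3.5,fy=3.5,interpolation=cv2.INTER_CUBIC))
cv2.imwrite("pics/c2.png",cv2.resize(t[130:260,185:335],None,fx=4.6,fy=4.6,interpolation=cv2.INTER_CUBIC))
cv2.imwrite("pics/c3.png",cv2.resize(t[225:325,120:200],None,fx=5,fy=5,interpolation=cv2.INTER_CUBIC))
cv2.imwrite("pics/c4.png",cv2.resize(t[230:290,390:460],None,fx=8,fy=8,interpolation=cv2.INTER_CUBIC))
E
```

```text
(no output)
```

View pics/c1.png

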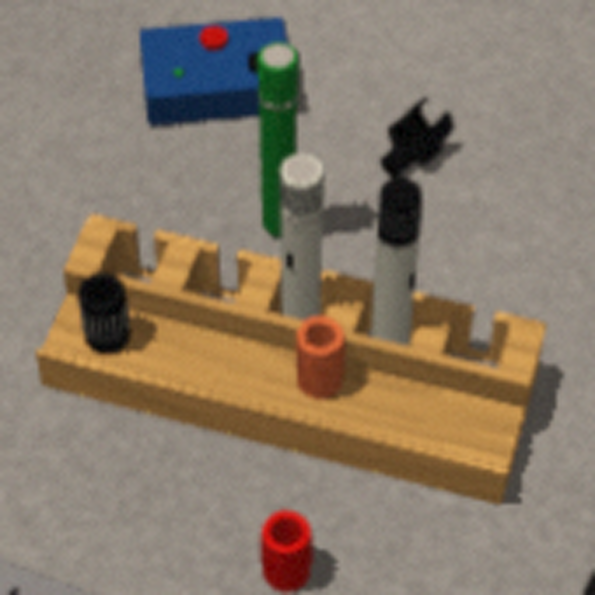

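View pics/c2.png

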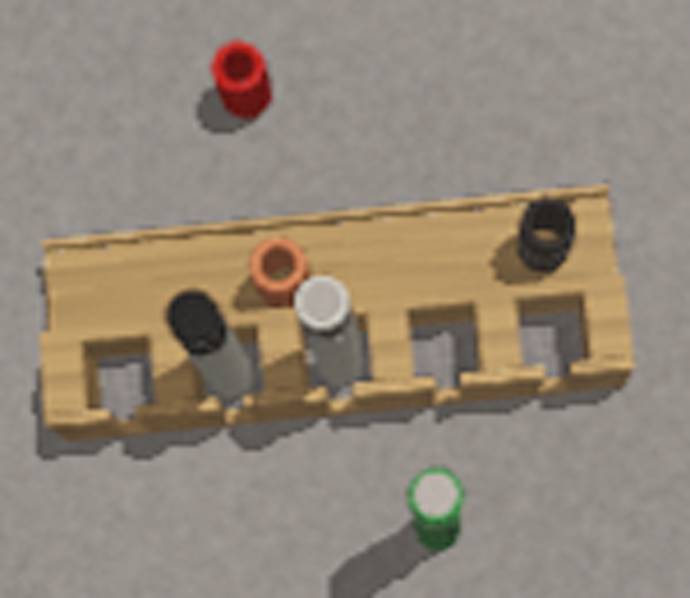

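View pics/c3.png

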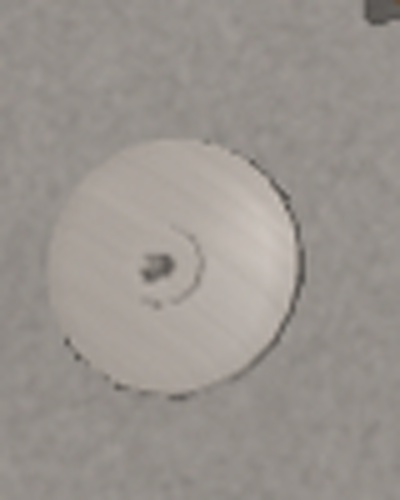

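View pics/c4.png

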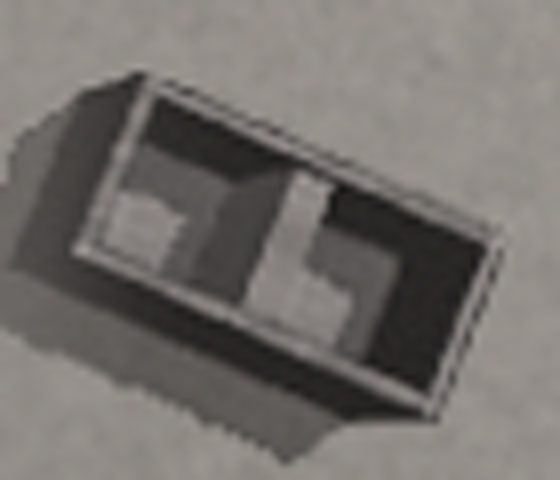

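The crop confirms it: the copper sleeve is on the ledge, behind and between the mics. The black-headed mic is in slot y=+50 and the plain one in slot y=0. Next I'll get the measurements.

```bash
python3 - <<'E'
import pickle,cv2,numpy as np
from h import *
S=pickle.load(open("scene0.pkl","rb"));T=pickle.load(open("top0.pkl","rb"))
s=S["frame"]
cv2.imwrite("pics/c5.png",cv2.resize(s[185:245,385:460],None,fx=8,fy=8,interpolation=cv2.INTER_CUBIC))
cv2.imwrite("pics/c6.png",cv2.resize(s[115:175,145:210],None,fx=8,fy=8,interpolation=cv2.INTER_CUBIC))
o=lambda p,sc,off:[(np.array(q)+.5)/sc-.5+np.array(off) for q in p]
c2=lambda *p:o(p,4.6,(185,130)); c1=lambda *p:o(p,3.5,(210,140)); c4=lambda *p:o(p,8,(390,230)); c3=lambda *p:o(p,5,(120,225))
f=np.round
print("plain",tri(T,c2((322,302)),S,c1((303,167))))
print("adaptor top z.073",f(onz(T,c2((278,266)),.073),4),f(onz(S,c1((321,334)),.073),4),tri(T,c2((278,266)),S,c1((321,334))))
print("lip back z.034 L,R",f(onz(T,c2((43,241),(607,187)),.034),4))
print("lip back scene R?,",f(onz(S,c1((503,470),(41,353)),.028),4))
print("block rear top corners",f(onz(T,c2((42,335),(625,282)),.05),4))
print("front top corners",f(onz(T,c2((50,428),(632,372)),.05),4))
print("slots rear edges L..R", f(onz(T,c2((85,343),(150,338),(412,311),(476,305),(518,300),(583,294)),.05),4))
print("caddy",f(onz(T,c4((147,73),(502,233),(436,418),(76,250)),.06),4))
print("stud",f(onz(T,c3((158,266)),.048),4))
# base ellipse
E
python3 - <<'E'
import pickle,cv2,numpy as np,sys
sys.path.insert(0,'.')
E
```

```text
plain (array([0.57337533, 0.04328985, 0.15785762]), np.float64(0.0018871175023838353))
adaptor top z.073 [[0.6087 0.0673 0.073 ]] [[0.6111 0.0699 0.073 ]] (array([0.60921823, 0.06833852, 0.06981208]), np.float64(0.0015997639372396534))
lip back z.034 L,R [[ 0.6323  0.1818  0.034 ]
 [ 0.6531 -0.0848  0.034 ]]
lip back scene R?, [[ 0.6287  0.182   0.028 ]
 [ 0.6517 -0.0828  0.028 ]]
block rear top corners [[ 0.5838  0.178   0.05  ]
 [ 0.6035 -0.09    0.05  ]]
front top corners [[ 0.5406  0.1735  0.05  ]
 [ 0.5616 -0.0917  0.05  ]]
slots rear edges L..R [[ 0.5797  0.1581  0.05  ]
 [ 0.5815  0.1281  0.05  ]
 [ 0.5918  0.0079  0.05  ]
 [ 0.594  -0.0215  0.05  ]
 [ 0.596  -0.0407  0.05  ]
 [ 0.5982 -0.0706  0.05  ]]
caddy [[ 0.4978 -0.2651  0.06  ]
 [ 0.4549 -0.354   0.06  ]
 [ 0.4087 -0.3331  0.06  ]
 [ 0.4531 -0.2438  0.06  ]]
stud [[0.4275 0.2643 0.048 ]]
```

View pics/c5.png

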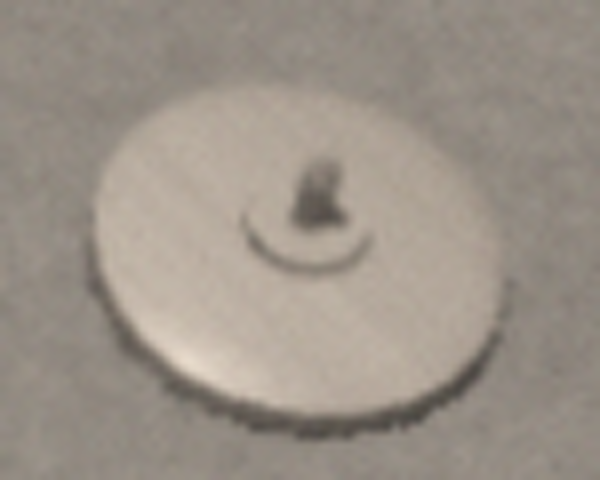

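View pics/c6.png

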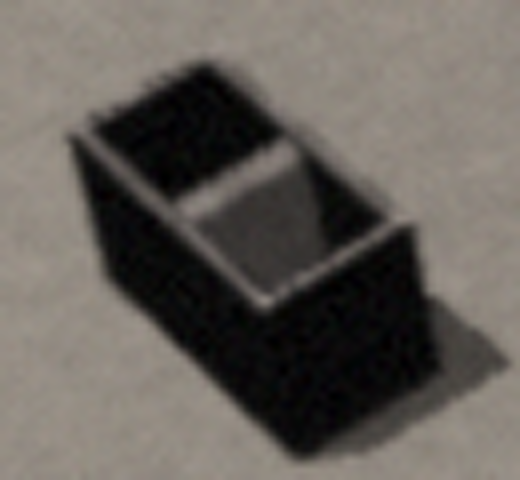

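```bash
python3 - <<'E'
import pickle,cv2,numpy as np
from h import *
S=pickle.load(open("scene0.pkl","rb"));T=pickle.load(open("top0.pkl","rb"))
f=lambda a:np.round(a,4)
o=lambda p,sc,off:[(np.array(q)+.5)/sc-.5+np.array(off) for q in p]
c2=lambda *p:o(p,4.6,(185,130)); c1=lambda *p:o(p,3.5,(210,140)); c4=lambda *p:o(p,8,(390,230)); c3=lambda *p:o(p,5,(120,225));c5=lambda *p:o(p,8,(385,185));c6=lambda *p:o(p,8,(145,115))
# black head mask
for d,n,box in((T,"top",(218,190,236,210)),(S,"scene",(314,186,334,213))):
    x0,y0,x1,y1=box; im=d["frame"][y0:y1,x0:x1].max(2); m=im<70
    k,l,st,ce=cv2.connectedComponentsWithStats(m.astype(np.uint8)); i=1+np.argmax(st[1:,4]); ys,xs=np.where(l==i); P=np.c_[xs+x0,ys+y0].astype(float)
    c=-np.array(d["R"]).T@d["t"]
    mu=P.mean(0);print(n,len(P),mu)
    # axis direction in px at the approx place
    a,b=proj(d,[[.5694,.0929,.05],[.5694,.0929,.158]]); ax=(b-a)/np.linalg.norm(b-a)
    ext=np.percentile((P-mu)@ax,99.5)+.3
    tip=mu+ax*ext
    X=onz(d,[tip],.158)[0]; r=X[:2]-c[:2]; r/=np.linalg.norm(r); print(" tip",tip,"axis xy",f(X[:2]-.011*r))
print("base disc z.015",f(onz(T,c3((173,266)),.015)),"boss",f(onz(T,c3((168,265)),.022)),"stud mid .035",f(onz(T,c3((158,266)),.035)))
print("scene base disc", f(onz(S,c5((299,250)),.015)),"stud bot .022",f(onz(S,c5((318,221)),.022)),"tip",f(onz(S,c5((327,158)),.048)), "tri tip",tri(T,c3((152,268)),S,c5((327,158))))
print("caddy scene", f(onz(S,c6((70,135),(268,305),(413,220),(208,65)),.06)))
print("green top", f(onz(T,c2((436,495)),.15)))
ad=T["frame"]
E
```

```text
top 123 [227.52845528 199.96747967]
 tip [223.75451334 194.02321926] axis xy [0.5678 0.0936]
scene 252 [323.8452381  198.18253968]
 tip [324.75016223 185.21128434] axis xy [0.5601 0.0933]
base disc z.015 [[0.428  0.2681 0.015 ]] boss [[0.4283 0.2681 0.022 ]] stud mid .035 [[0.4277 0.2684 0.035 ]]
scene base disc [[0.4345 0.2722 0.015 ]] stud bot .022 [[0.4291 0.2747 0.022 ]] tip [[0.43  0.272 0.048]] tri tip (array([0.4262157 , 0.2703766 , 0.04245768]), np.float64(0.0036519527130578775))
caddy scene [[ 0.4568 -0.3521  0.06  ]
 [ 0.4961 -0.2633  0.06  ]
 [ 0.4524 -0.2415  0.06  ]
 [ 0.4169 -0.3291  0.06  ]]
green top [[ 0.4961 -0.0019  0.15  ]]
```

{"name": "jog_arm", "arguments": {"plan": "0.02 -0.025 0.005 0 0 0.11 0.58; 0.03 -0.037 0.01 0 0 0.11 0.58; 0.03 -0.037 0.01 0 0 0.106 0.58; 0.03 -0.037 0 0 0 0 0.58; 0.03 -0.037 0 0 0 0 0.58"}}

```text
t: 0.6
eef_pos: [0.294, 0.4312, 0.2522]
tool_rot: [[0.997, 0.079, -0.0], [0.079, -0.997, 0.0], [-0.0, -0.0, -1.0]]
force: [-0.2, 0.5, -0.2]
gripper_width: 0.63
```

{"name": "jog_arm", "arguments": {"plan": "0.03 -0.037 0 0 0 0 0.58; 0.03 -0.037 0 0 0 0 0.58; 0.03 -0.037 0 0 0 0 0.58; 0.03 -0.037 0 0 0 0 0.58; 0.03 -0.037 0 0 0 0 0.58"}}

```text
t: 1.1
eef_pos: [0.4439, 0.2461, 0.252]
tool_rot: [[0.997, 0.078, -0.0], [0.078, -0.997, -0.0], [-0.0, 0.0, -1.0]]
force: [0.4, 0.3, -0.0]
gripper_width: 0.424
```

{"name": "jog_arm", "arguments": {"plan": "0.03 -0.037 0 0 0 0 0.58; 0.03 -0.037 0 0 0 0 0.58; 0.03 -0.037 0 0 0 0 0.58; 0.02 -0.02 0 0 0 0 0.58; 0 0 0 0 0 0 0.58"}}

```text
t: 1.6
eef_pos: [0.5548, 0.1143, 0.251]
tool_rot: [[0.997, 0.073, -0.001], [0.073, -0.997, -0.001], [-0.001, 0.001, -1.0]]
force: [-0.5, -0.1, -0.8]
gripper_width: 0.422
```

{"name": "jog_arm", "arguments": {"plan": "0.014 -0.021 -0.02 0 0 0 0.58; 0 0 -0.01 0 0 0 0.58; 0 0 0 0 0 0 0.58"}}

```text
t: 1.9
eef_pos: [0.5657, 0.0958, 0.2199]
tool_rot: [[0.997, 0.078, -0.005], [0.078, -0.997, -0.001], [-0.005, 0.001, -1.0]]
force: [1.2, 0.1, 1.0]
gripper_width: 0.42
```

```bash
cat > snap.py <<'E'
import sys,pickle,cv2,numpy as np
from bench import ctrl
# snap.py tag cam x0 y0 x1 y1 scale ...
tag,cam,x0,y0,x1,y1,sc=sys.argv[1:8]
x0,y0,x1,y1=map(int,(x0,y0,x1,y1))
d=ctrl.grab_frame(cam);pickle.dump(d,open(f"{tag}.pkl","wb"))
cv2.imwrite(f"pics/{tag}.png",cv2.resize(d["frame"][y0:y1,x0:x1],None,fx=float(sc),fy=float(sc),interpolation=cv2.INTER_CUBIC))
o=ctrl.get_obs();print(o["t"],o["eef_pos"],o["force"],o["gripper_width"])
E
python3 snap.py a1 scene 220 130 400 280 4; python3 snap.py a2 top 160 120 320 240 5
```

```text
1.95 [0.56634579 0.09630225 0.22133897] [-0.07042176 -0.04048733 -0.04788385] 0.42411217781929467
2.0 [0.56684494 0.09660322 0.22228307] [ 0.75153409  0.76583058 -0.50201069] 0.4169631706854253
```

View pics/a1.png

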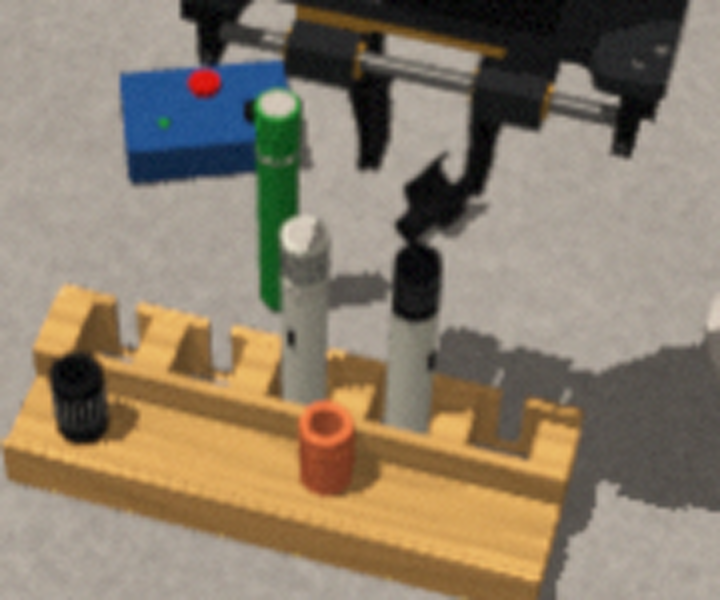

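View pics/a2.png

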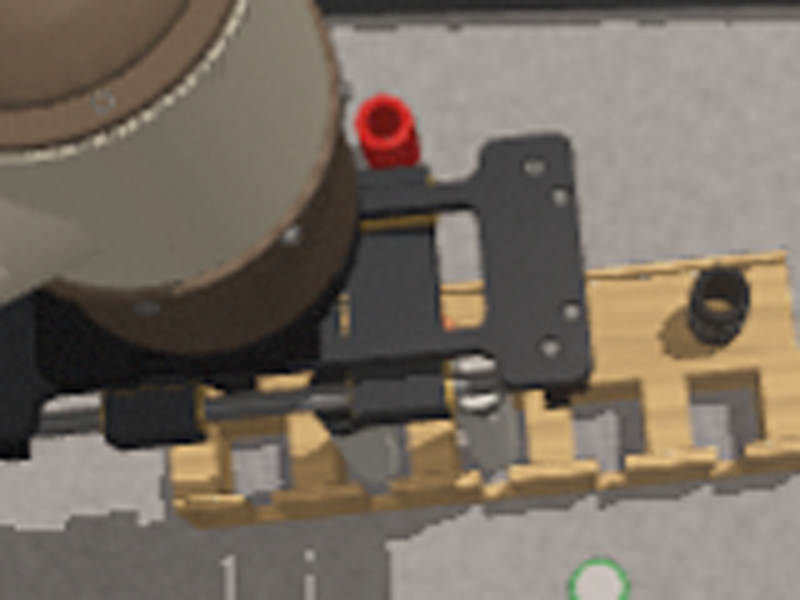

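```bash
python3 - <<'E'
from h import *
S=pickle.load(open("a1.pkl","rb"))
p=proj(S,[[.5665,.0965,.197],[.5665-.078*.018,.0965+.018,.197],[.5665+.078*.018,.0965-.018,.197],[.5685,.0933,.158],[.5734,.0433,.158]])
print((p-[220,130])*4)
E
```

```text
[[423.96658125 193.49305629]
 [464.61402834 202.80487444]
 [383.5817371  184.26556464]
 [411.39261498 252.83959361]
 [302.7598143  229.20428645]]
```

{"name": "jog_arm", "arguments": {"plan": "0.002 0 -0.02 0 0 0 0.58; 0 0 -0.03 0 0 0 0.58; 0 0 -0.025 0 0 0 0.58; 0 0 -0.015 0 0 0 0.58; 0 0 -0.012 0 0 0 0.58"}}

```text
t: 2.5
eef_pos: [0.5691, 0.0969, 0.1201]
tool_rot: [[0.997, 0.08, 0.001], [0.08, -0.997, 0.0], [0.001, -0.0, -1.0]]
force: [0.0, -0.4, 1.1]
gripper_width: 0.419
```

```bash
python3 snap.py a3 scene 220 130 400 280 4
```

```text
2.55 [0.56809701 0.09650342 0.11818483] [-0.07553152  0.86151628 -1.59640406] 0.4185597386125119
```

View pics/a3.png

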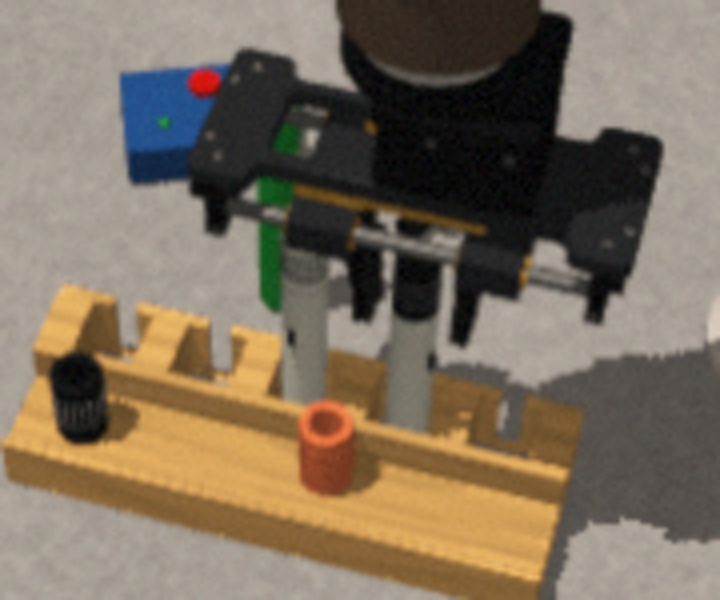

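The fingers straddle the black-headed mic (tips at (365,310) and (463,335), tube at (412,350)), so I'm closing the gripper.

{"name": "jog_arm", "arguments": {"plan": "0 0 0 0 0 0 1; 0 0 0 0 0 0 1; 0 0 0 0 0 0 1; 0 0 0 0 0 0 1", "grip_force": 15}}

```text
t: 2.95
eef_pos: [0.5701, 0.0963, 0.1215]
tool_rot: [[0.997, 0.078, 0.003], [0.078, -0.997, 0.001], [0.003, -0.001, -1.0]]
force: [-0.2, 1.0, 3.4]
gripper_width: 0.245
```

{"name": "jog_arm", "arguments": {"plan": "0 0 0 0 0 0 1; 0 0 0.01 0 0 0 1; 0 0 0.02 0 0 0 1; 0 0 0.03 0 0 0 1; 0 0 0.03 0 0 0 1"}}

```text
t: 3.45
eef_pos: [0.5685, 0.0955, 0.2108]
tool_rot: [[0.997, 0.078, -0.002], [0.078, -0.997, -0.001], [-0.002, 0.001, -1.0]]
force: [0.6, -0.5, -0.7]
gripper_width: 0.249
```

```bash
python3 snap.py a4 scene 220 110 400 260 4
```

```text
3.5 [0.57178881 0.09606502 0.21718968] [1.94669655 0.97065582 3.20044399] 0.24809156205846672
```

View pics/a4.png

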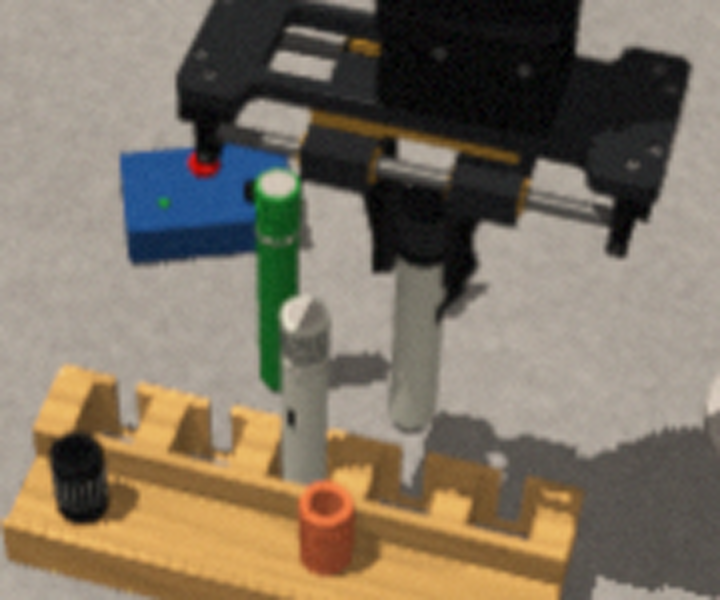

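{"name": "jog_arm", "arguments": {"plan": "0 0 0.03 0 0 0 1; 0 0 0.03 0 0 0 1; 0 0 0.025 0 0 0 1; -0.006 -0.02 0.006 0 0 0 1; -0.01 -0.033 0 0 0 0 1"}}

```text
t: 4.0
eef_pos: [0.5533, 0.043, 0.3018]
tool_rot: [[0.997, 0.08, 0.001], [0.08, -0.997, 0.001], [0.001, -0.001, -1.0]]
force: [1.0, -0.3, -2.4]
gripper_width: 0.246
```

{"name": "jog_arm", "arguments": {"plan": "-0.01 -0.035 0 0 0 0 1; -0.01 -0.035 0 0 0 0 1; -0.01 -0.035 0 0 0 0 1; -0.01 -0.035 0 0 0 0 1; -0.01 -0.035 0 0 0 0 1"}}

```text
t: 4.5
eef_pos: [0.5012, -0.134, 0.3003]
tool_rot: [[0.997, 0.078, -0.002], [0.078, -0.997, 0.0], [-0.002, -0.001, -1.0]]
force: [0.5, -0.3, -0.8]
gripper_width: 0.252
```

{"name": "jog_arm", "arguments": {"plan": "-0.01 -0.035 0 0 0 0 1; -0.01 -0.035 0 0 0 0 1; -0.01 -0.035 0 0 0 0 1; -0.01 -0.035 0 0 0 0 1; -0.01 -0.028 0 0 0 0 1"}}

```text
t: 5.0
eef_pos: [0.4511, -0.3019, 0.3001]
tool_rot: [[0.997, 0.077, -0.002], [0.077, -0.997, 0.001], [-0.002, -0.001, -1.0]]
force: [1.2, -1.0, -0.9]
gripper_width: 0.249
```

{"name": "jog_arm", "arguments": {"plan": "-0.009 -0.02 0 0 0 0 1; 0 0 -0.02 0 0 0 1; 0 0 -0.02 0 0 0 1; 0 0 0 0 0 0 1"}}

```text
t: 5.4
eef_pos: [0.441, -0.3195, 0.2573]
tool_rot: [[0.997, 0.076, -0.008], [0.076, -0.997, 0.004], [-0.008, -0.005, -1.0]]
force: [-0.3, -0.1, -0.7]
gripper_width: 0.246
```

```bash
python3 snap.py b1 scene 90 60 260 200 4.2;  python3 snap.py b2 top 340 170 520 300 4.4
```

```text
5.45 [ 0.44232059 -0.32005444  0.25941769] [ 0.59926692 -0.4438289  -0.5645076 ] 0.2530504810065333
5.5 [ 0.44343667 -0.32038769  0.26096338] [ 0.36761442 -0.5138608   0.36862048] 0.2438648959807408
```

View pics/b1.png

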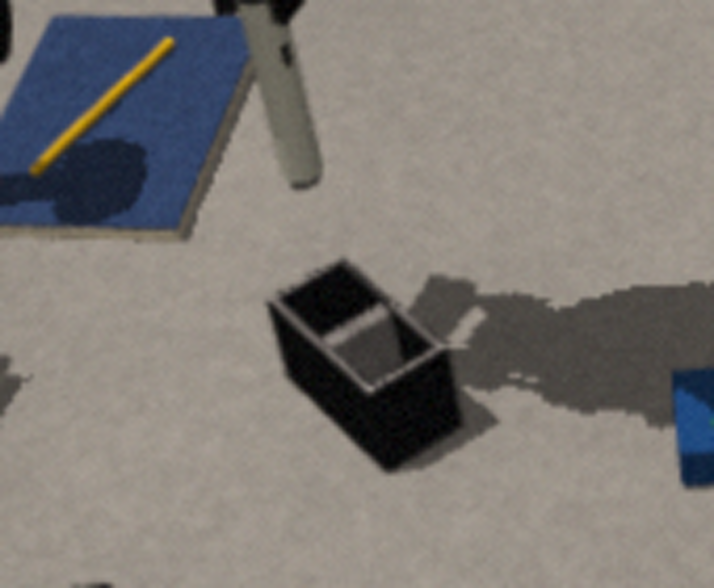

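View pics/b2.png

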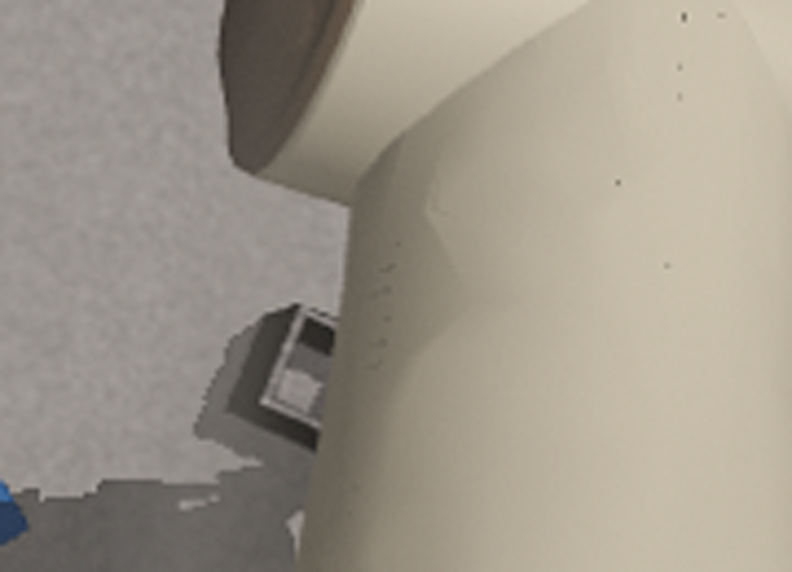

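```bash
python3 - <<'E'
from h import *
S=pickle.load(open("b1.pkl","rb"))
p=proj(S,[[.4424,-.32,.149],[.4424,-.32,.25],[.4424,-.32,.06],[.4424,-.32,.006]])
print((p-[90,60])*4.2)
E
```

```text
[[298.87876754 171.2959804 ]
 [261.27768061  11.27306833]
 [329.10226414 297.01348661]
 [346.17472068 367.00849676]]
```

{"name": "jog_arm", "arguments": {"plan": "0 0 -0.02 0 0 0 1; 0 0 -0.03 0 0 0 1; 0 0 -0.02 0 0 0 1; 0 0 -0.015 0 0 0 1; 0 0 0 0 0 0 1"}}

```text
t: 6.0
eef_pos: [0.4434, -0.3196, 0.1751]
tool_rot: [[0.997, 0.078, -0.003], [0.078, -0.997, 0.001], [-0.003, -0.002, -1.0]]
force: [-0.5, -0.4, -1.2]
gripper_width: 0.247
```

```bash
python3 snap.py b3 scene 90 60 260 200 4.2
```

```text
6.05 [ 0.44437705 -0.3201999   0.17656791] [ 1.30622382 -1.5443836  -0.54710081] 0.24621942982657163
```

View pics/b3.png

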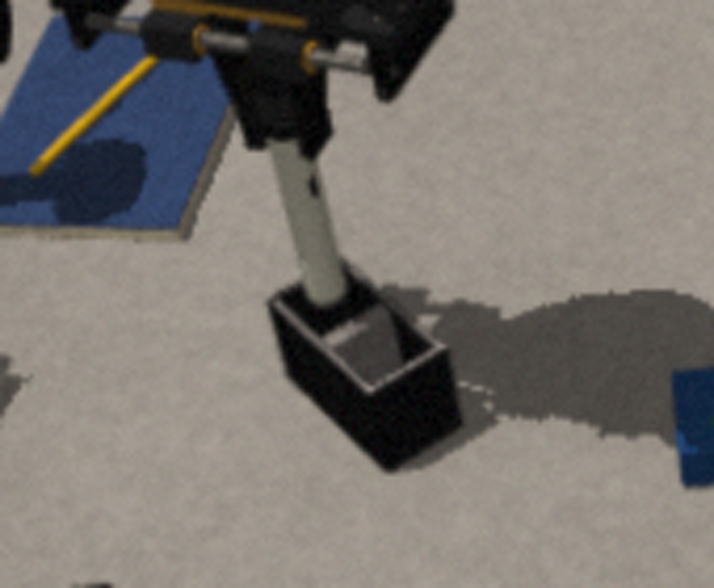

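The mic's bottom is at (327,297) and over the cell centre at about (332,303), so I'm lowering it.

{"name": "jog_arm", "arguments": {"plan": "0 0 -0.015 0 0 0 1; 0 0 -0.015 0 0 0 1; 0 0 -0.01 0 0 0 1; 0 0 -0.008 0 0 0 1; 0 0 -0.004 0 0 0 1"}}

```text
t: 6.55
eef_pos: [0.4445, -0.3202, 0.1242]
tool_rot: [[0.997, 0.078, 0.0], [0.078, -0.997, -0.0], [0.0, 0.0, -1.0]]
force: [-1.0, -0.1, -1.4]
gripper_width: 0.251
```

{"name": "jog_arm", "arguments": {"plan": "0 0 -0.002 0 0 0 1; 0 0 -0.002 0 0 0 1; 0 0 0 0 0 0 1"}}

```text
t: 6.85
eef_pos: [0.4444, -0.3202, 0.1203]
tool_rot: [[0.997, 0.078, 0.0], [0.078, -0.997, -0.0], [0.0, 0.0, -1.0]]
force: [-0.3, -0.5, -0.6]
gripper_width: 0.248
```

{"name": "jog_arm", "arguments": {"plan": "0 0 -0.0015 0 0 0 1; 0 0 0 0 0 0 1"}}

```text
t: 7.05
eef_pos: [0.4448, -0.3204, 0.1195]
tool_rot: [[0.997, 0.079, 0.001], [0.079, -0.997, -0.001], [0.001, 0.001, -1.0]]
force: [0.2, -0.2, 2.3]
gripper_width: 0.249
```

{"name": "jog_arm", "arguments": {"plan": "0 0 -0.0015 0 0 0 1; 0 0 0 0 0 0 1"}}

```text
t: 7.25
eef_pos: [0.4454, -0.3207, 0.1194]
tool_rot: [[0.997, 0.079, 0.003], [0.079, -0.997, -0.002], [0.003, 0.002, -1.0]]
force: [-1.5, 2.2, 9.4]
gripper_width: 0.253
```

{"name": "jog_arm", "arguments": {"plan": "0 0 0.0015 0 0 0 1; 0 0 0 0 0 0 0.58; 0 0 0 0 0 0 0.58; 0 0 0 0 0 0 0.58; 0 0 0 0 0 0 0.58"}}

```text
t: 7.75
eef_pos: [0.4442, -0.3201, 0.1184]
tool_rot: [[0.997, 0.078, -0.0], [0.078, -0.997, 0.0], [-0.0, -0.0, -1.0]]
force: [0.2, 0.4, 0.4]
gripper_width: 0.41
```

{"name": "jog_arm", "arguments": {"plan": "0 0 0.015 0 0 0 0.58; 0 0 0.03 0 0 0 0.58; 0 0 0.04 0 0 0 0.58; 0 0 0.04 0 0 0 0.58; 0.01 0.035 0 0 0 0 0.58"}}

```text
t: 8.25
eef_pos: [0.4568, -0.2884, 0.2498]
tool_rot: [[0.997, 0.074, 0.011], [0.075, -0.997, -0.006], [0.011, 0.007, -1.0]]
force: [0.9, 0.2, -0.5]
gripper_width: 0.42
```

```bash
python3 snap.py b4 scene 90 60 260 200 4.2
```

```text
8.3 [ 0.45649648 -0.28261512  0.24679671] [-1.0709953   2.44173641 -2.08602655] 0.4178956868258168
```

View pics/b4.png

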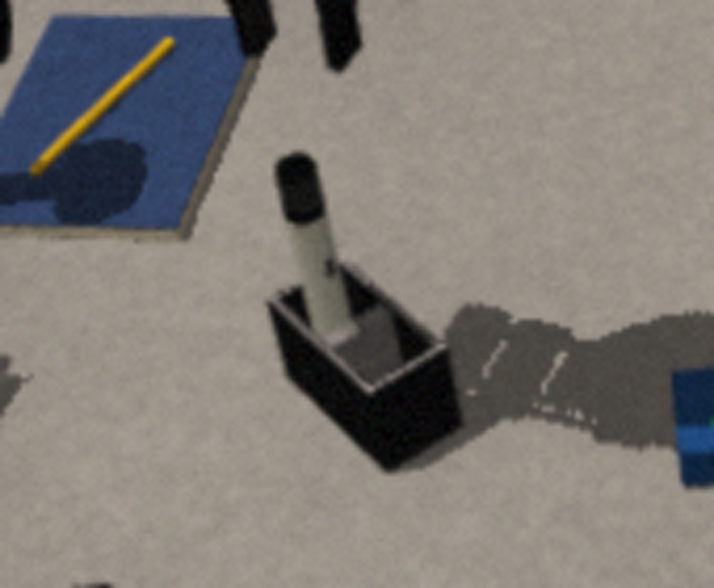

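The black-headed mic is parked upright (head (300,185), base in the far cell). On to mic_plain.

{"name": "jog_arm", "arguments": {"plan": "0.012 0.034 0 0 0 0 0.58; 0.013 0.036 0 0 0 0 0.58; 0.013 0.036 0 0 0 0 0.58; 0.013 0.036 0 0 0 0 0.58; 0.013 0.036 0 0 0 0 0.58"}}

```text
t: 8.8
eef_pos: [0.5183, -0.1056, 0.2433]
tool_rot: [[0.997, 0.078, -0.001], [0.078, -0.997, 0.0], [-0.001, -0.0, -1.0]]
force: [0.8, -0.3, -0.3]
gripper_width: 0.419
```

{"name": "jog_arm", "arguments": {"plan": "0.013 0.036 0 0 0 0 0.58; 0.013 0.036 0 0 0 0 0.58; 0.013 0.036 0 0 0 0 0.58; 0.01 0.03 -0.01 0 0 0 0.58; 0.006 0.014 -0.01 0 0 0 0.58"}}

```text
t: 9.3
eef_pos: [0.5737, 0.0473, 0.2228]
tool_rot: [[0.997, 0.081, -0.0], [0.081, -0.997, 0.0], [-0.0, -0.0, -1.0]]
force: [-0.3, -0.1, -0.9]
gripper_width: 0.419
```

{"name": "jog_arm", "arguments": {"plan": "0 0 -0.01 0 0 0 0.58; 0 0 -0.01 0 0 0 0.58; 0 0 0 0 0 0 0.58"}}

```text
t: 9.6
eef_pos: [0.5717, 0.0436, 0.2015]
tool_rot: [[0.997, 0.077, -0.004], [0.077, -0.997, -0.001], [-0.004, 0.001, -1.0]]
force: [-0.4, 0.3, -0.3]
gripper_width: 0.424
```

```bash
python3 snap.py a5 scene 220 130 400 280 4
```

```text
9.65 [0.57246586 0.04357916 0.20275576] [-0.02881566  0.1658433  -0.1456884 ] 0.42304368711846707
```

View pics/a5.png

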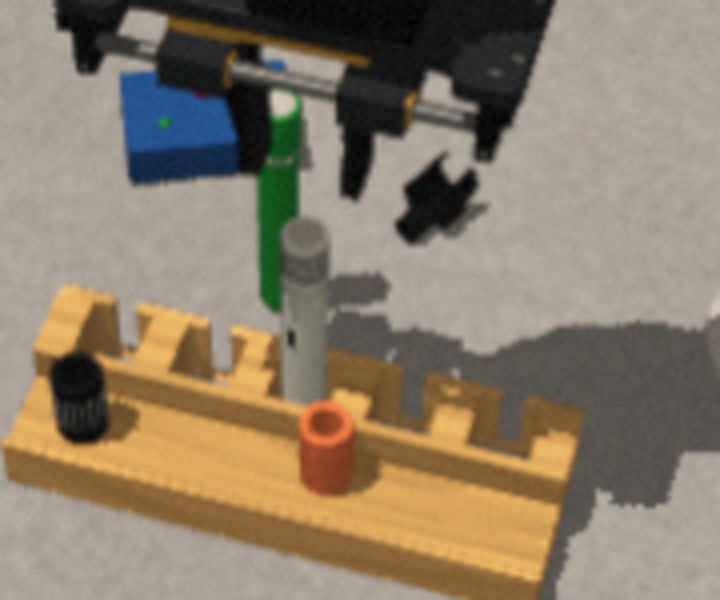

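{"name": "jog_arm", "arguments": {"plan": "0 0 -0.02 0 0 0 0.58; 0 0 -0.03 0 0 0 0.58; 0 0 -0.02 0 0 0 0.58; 0 0 -0.0135 0 0 0 0.58; 0 0 0 0 0 0 0.58"}}

```text
t: 10.15
eef_pos: [0.5721, 0.0436, 0.1188]
tool_rot: [[0.997, 0.077, -0.003], [0.077, -0.997, -0.001], [-0.004, 0.001, -1.0]]
force: [-0.2, 0.1, -0.2]
gripper_width: 0.422
```

{"name": "jog_arm", "arguments": {"plan": "0 0 0 0 0 0 1; 0 0 0 0 0 0 1; 0 0 0 0 0 0 1; 0 0 0 0 0 0 1; 0 0 0.005 0 0 0 1"}}

```text
t: 10.65
eef_pos: [0.5728, 0.0449, 0.125]
tool_rot: [[0.997, 0.078, -0.001], [0.078, -0.997, 0.0], [-0.001, -0.0, -1.0]]
force: [-0.2, -0.0, -2.0]
gripper_width: 0.244
```

{"name": "jog_arm", "arguments": {"plan": "0 0 0.015 0 0 0 1; 0 0 0.03 0 0 0 1; 0 0 0.035 0 0 0 1; 0 0 0.035 0 0 0 1; 0 0 0.035 0 0 0 1"}}

```text
t: 11.15
eef_pos: [0.5727, 0.045, 0.2764]
tool_rot: [[0.997, 0.078, -0.001], [0.078, -0.997, 0.0], [-0.001, -0.0, -1.0]]
force: [0.8, -1.1, -1.4]
gripper_width: 0.247
```

```bash
python3 snap.py a6 scene 220 90 400 240 4
```

```text
11.2 [0.57591122 0.0450022  0.28376284] [2.19705899 0.32574173 4.86285958] 0.25361116542612244
```

View pics/a6.png

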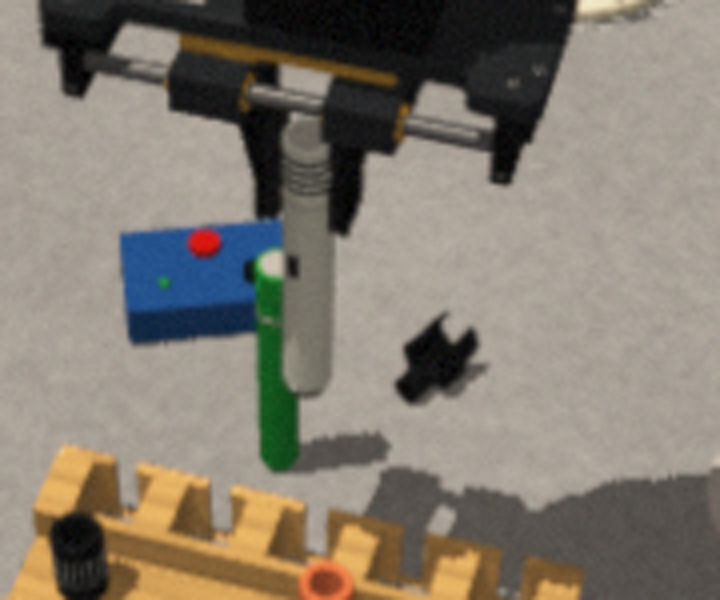

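{"name": "jog_arm", "arguments": {"plan": "0 0 0.026 0 0 0 1; -0.007 -0.02 0 0 0 0 1; -0.011 -0.033 0 0 0 0 1; -0.012 -0.035 0 0 0 0 1; -0.012 -0.035 0 0 0 0 1"}}

```text
t: 11.7
eef_pos: [0.5303, -0.0788, 0.3009]
tool_rot: [[0.997, 0.079, -0.001], [0.079, -0.997, 0.001], [-0.001, -0.001, -1.0]]
force: [-0.0, -0.7, -1.9]
gripper_width: 0.249
```

{"name": "jog_arm", "arguments": {"plan": "-0.012 -0.035 0 0 0 0 1; -0.012 -0.035 0 0 0 0 1; -0.012 -0.035 0 0 0 0 1; -0.012 -0.035 0 0 0 0 1; -0.01 -0.032 0 0 0 0 1"}}

```text
t: 12.2
eef_pos: [0.4722, -0.2512, 0.301]
tool_rot: [[0.997, 0.078, -0.0], [0.078, -0.997, 0.001], [-0.0, -0.001, -1.0]]
force: [-0.2, 0.4, -0.7]
gripper_width: 0.253
```

{"name": "jog_arm", "arguments": {"plan": "-0.008 -0.024 0 0 0 0 1; 0 0 -0.02 0 0 0 1; 0 0 -0.04 0 0 0 1; 0 0 -0.04 0 0 0 1; 0 0 -0.02 0 0 0 1"}}

```text
t: 12.7
eef_pos: [0.4628, -0.2731, 0.1773]
tool_rot: [[0.997, 0.077, -0.006], [0.077, -0.997, 0.003], [-0.006, -0.004, -1.0]]
force: [0.0, -1.0, -1.7]
gripper_width: 0.245
```

{"name": "jog_arm", "arguments": {"plan": "0 0 0 0 0 0 1"}}

```text
t: 12.8
eef_pos: [0.4627, -0.2731, 0.1775]
tool_rot: [[0.997, 0.077, -0.008], [0.077, -0.997, 0.003], [-0.008, -0.004, -1.0]]
force: [-0.3, 0.7, -1.7]
gripper_width: 0.251
```

```bash
python3 snap.py b5 scene 90 60 260 200 4.2
```

```text
12.85 [ 0.46445722 -0.27387609  0.1800582 ] [-0.36109818 -0.02322446  0.15048455] 0.24972227294464247
```

View pics/b5.png

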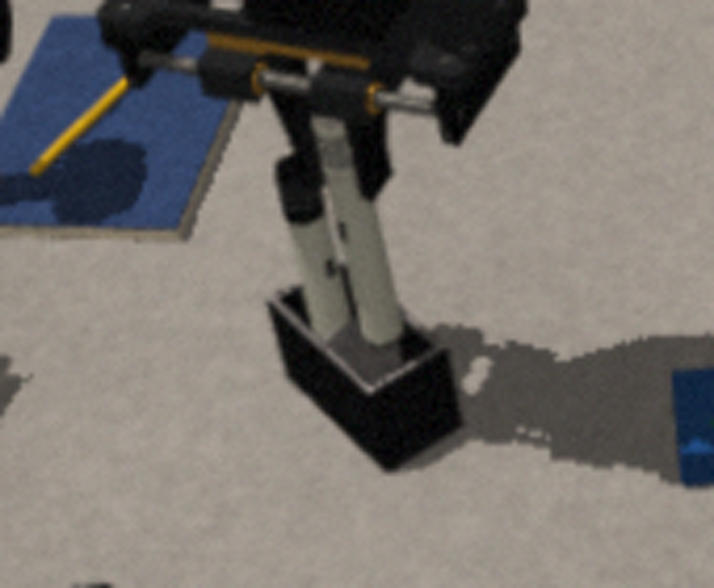

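The bottom, at (381,335), is centred over the near cell at about (384,346). Lowering.

{"name": "jog_arm", "arguments": {"plan": "0 0 -0.02 0 0 0 1; 0 0 -0.02 0 0 0 1; 0 0 -0.012 0 0 0 1; 0 0 -0.006 0 0 0 1; 0 0 -0.003 0 0 0 1"}}

```text
t: 13.35
eef_pos: [0.4659, -0.2743, 0.1207]
tool_rot: [[0.997, 0.078, 0.001], [0.078, -0.997, -0.001], [0.001, 0.001, -1.0]]
force: [-0.7, -0.6, -1.2]
gripper_width: 0.25
```

{"name": "jog_arm", "arguments": {"plan": "0 0 -0.001 0 0 0 1; 0 0 0 0 0 0 1"}}

```text
t: 13.55
eef_pos: [0.4658, -0.2743, 0.1199]
tool_rot: [[0.997, 0.078, 0.001], [0.078, -0.997, -0.001], [0.001, 0.001, -1.0]]
force: [-0.2, 0.0, -1.3]
gripper_width: 0.248
```

{"name": "jog_arm", "arguments": {"plan": "0 0 -0.001 0 0 0 1; 0 0 0 0 0 0 1"}}

```text
t: 13.75
eef_pos: [0.466, -0.2745, 0.1194]
tool_rot: [[0.997, 0.079, 0.002], [0.079, -0.997, -0.001], [0.002, 0.001, -1.0]]
force: [-0.9, 1.1, 4.0]
gripper_width: 0.249
```

{"name": "jog_arm", "arguments": {"plan": "0 0 0 0 0 0 0.58; 0 0 0 0 0 0 0.58; 0 0 0 0 0 0 0.58; 0 0 0 0 0 0 0.58; 0 0 0.015 0 0 0 0.58"}}

```text
t: 14.25
eef_pos: [0.4637, -0.2736, 0.1312]
tool_rot: [[0.997, 0.078, -0.005], [0.078, -0.997, 0.002], [-0.005, -0.002, -1.0]]
force: [0.0, -0.1, -0.2]
gripper_width: 0.41
```

{"name": "jog_arm", "arguments": {"plan": "0 0 0.03 0 0 0 0.58; 0 0 0.035 0 0 0 0.58; 0 0 0.04 0 0 0 0.58; 0.01 0.02 0.01 0 0 0 0.58; 0.015 0.035 0 0 0 0 0.58"}}

```text
t: 14.75
eef_pos: [0.4913, -0.22, 0.2509]
tool_rot: [[0.997, 0.075, 0.005], [0.075, -0.997, -0.001], [0.005, 0.002, -1.0]]
force: [0.3, -0.8, -0.9]
gripper_width: 0.418
```

```bash
python3 snap.py b6 scene 90 60 260 200 4.2
```

```text
14.8 [ 0.49270382 -0.21545744  0.2494132 ] [-0.13785785  2.551953   -1.44276674] 0.420558349725028
```

View pics/b6.png

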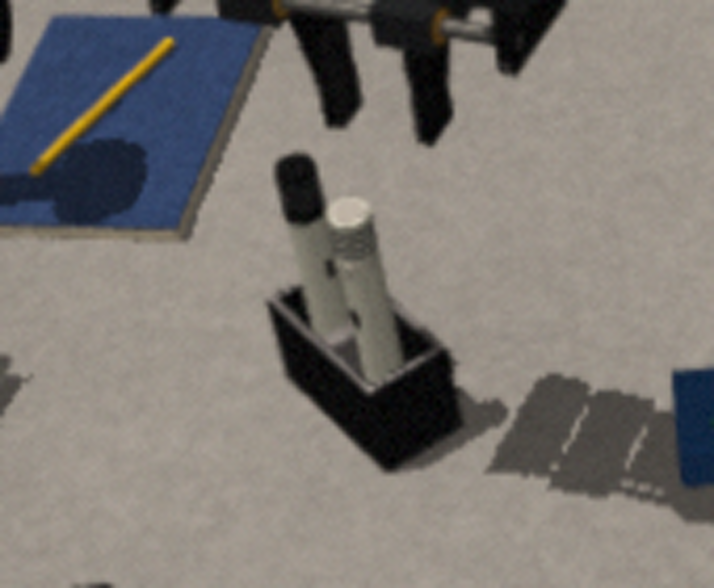

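Both mics are parked upright. Going to the adaptor.

{"name": "jog_arm", "arguments": {"plan": "0.014 0.034 0 0 0 0 0.58; 0.015 0.036 0 0 0 0 0.58; 0.015 0.036 0 0 0 0 0.58; 0.015 0.036 0 0 0 0 0.58; 0.015 0.036 0 0 0 0 0.58"}}

```text
t: 15.3
eef_pos: [0.5645, -0.0396, 0.248]
tool_rot: [[0.997, 0.078, -0.0], [0.078, -0.997, -0.0], [-0.0, -0.0, -1.0]]
force: [0.6, -0.8, 0.1]
gripper_width: 0.418
```

{"name": "jog_arm", "arguments": {"plan": "0.015 0.036 0 0 0 0 0.58; 0.015 0.036 0 0 0 0 0.58; 0.01 0.027 -0.02 0 0 0 0.58; 0.0055 0.0115 -0.04 0 0 0 0.58; 0 0 -0.03 0 0 0 0.58"}}

```text
t: 15.8
eef_pos: [0.6096, 0.0714, 0.1557]
tool_rot: [[0.997, 0.08, -0.001], [0.08, -0.997, 0.0], [-0.001, -0.0, -1.0]]
force: [-0.6, -0.3, -1.0]
gripper_width: 0.42
```

{"name": "jog_arm", "arguments": {"plan": "0 0 -0.02 0 0 0 0.58; 0 0 -0.01 0 0 0 0.58; 0 0 0 0 0 0 0.58"}}

```text
t: 16.1
eef_pos: [0.609, 0.0691, 0.1266]
tool_rot: [[0.997, 0.078, -0.003], [0.078, -0.997, -0.001], [-0.003, 0.001, -1.0]]
force: [-0.4, 1.2, 0.6]
gripper_width: 0.421
```

```bash
python3 snap.py a7 scene 220 130 400 280 4;python3 snap.py a8 top 160 120 320 240 5
```

```text
16.15 [0.60993531 0.06926365 0.12814673] [-0.68188756  0.6636491   0.7379455 ] 0.4236347509517501
16.2 [0.61054977 0.06942266 0.12918053] [0.6390589 0.3970445 0.7001194] 0.4199867052524339
```

View pics/a7.png

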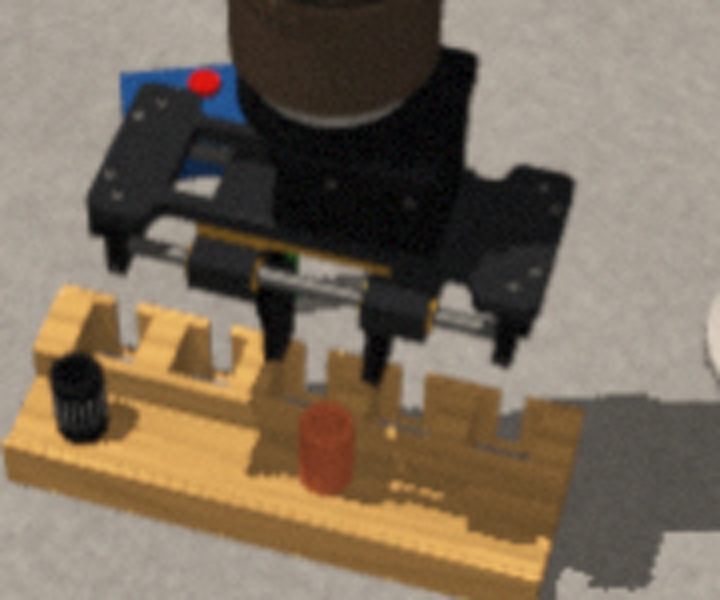

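View pics/a8.png

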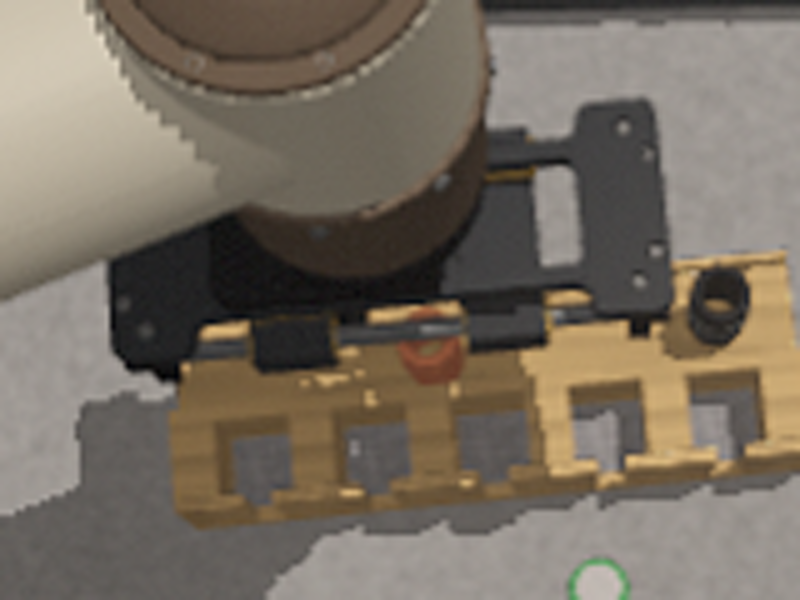

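The finger tips, (277,358) and (375,382), straddle the copper sleeve at (326,420). Descending.

{"name": "jog_arm", "arguments": {"plan": "0 0 -0.015 0 0 0 0.54; 0 0 -0.02 0 0 0 0.54; 0 0 -0.02 0 0 0 0.54; 0 0 -0.01 0 0 0 0.54; 0 0 0 0 0 0 0.54"}}

```text
t: 16.7
eef_pos: [0.6096, 0.0692, 0.0629]
tool_rot: [[0.997, 0.078, -0.001], [0.078, -0.997, -0.0], [-0.001, 0.0, -1.0]]
force: [1.0, -0.5, -0.1]
gripper_width: 0.462
```

```bash
python3 snap.py a9 scene 220 130 400 280 4
```

```text
16.75 [0.61033147 0.06937028 0.06389248] [ 0.47256273  0.90042557 -0.18374326] 0.4569644526916369
```

View pics/a9.png

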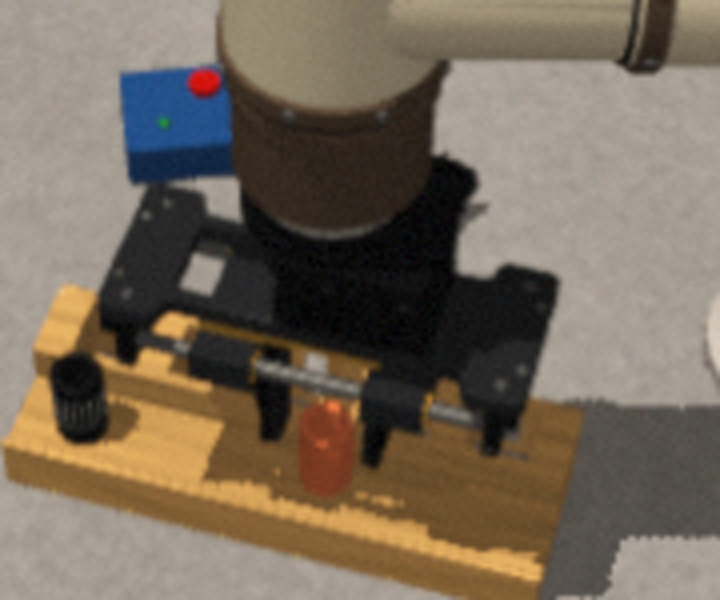

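```bash
python3 - <<'E'
from h import *
S=pickle.load(open("a9.pkl","rb"));T0=pickle.load(open("top0.pkl","rb"));S0=pickle.load(open("scene0.pkl","rb"))
cv2.imwrite("pics/a9z.png",cv2.resize(S["frame"][205:260,270:330],None,fx=10,fy=10,interpolation=cv2.INTER_CUBIC))
# copper mask in initial views
for d,n in((T0,"top"),(S0,"scene")):
    hsv=cv2.cvtColor(d["frame"],cv2.COLOR_BGR2HSV)
    m=cv2.inRange(hsv,(3,110,60),(11,200,255))
    k,l,st,ce=cv2.connectedComponentsWithStats(m)
    for i in range(1,k):
        if st[i,4]>40: print(n,st[i],ce[i])
p=proj(S,[[.6095,.0693,.038],[.6095-.0014,.0693+.018,.038],[.6095+.0014,.0693-.018,.038]]);print((p-[270,205])*10)
p=proj(S,[[.6095,.0685,.073],[.6095,.0685,.028]]);print((p-[270,205])*10)
E
```

```text
top [240 182  12  15 121] [245.19008264 188.83471074]
scene [28 29 22 12 84] [38.27380952 34.52380952]
scene [ 48  93  41  36 266] [ 75.28195489 111.52255639]
scene [ 44  97  21  27 170] [ 53.17647059 110.82941176]
scene [295 230  14  24 281] [301.16014235 241.51957295]
[[311.33426123 398.74999729]
 [401.39015321 421.69749327]
 [221.8478192  375.9116439 ]]
[[309.79449597 292.17002852]
 [306.81280646 426.49743414]]
```

View pics/a9z.png

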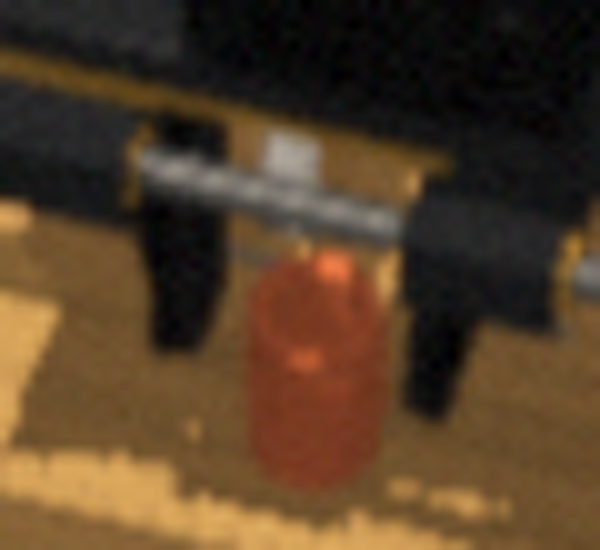

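{"name": "jog_arm", "arguments": {"plan": "0 0 0 0 0 0 1; 0 0 0 0 0 0 1; 0 0 0 0 0 0 1; 0 0 0 0 0 0 1; 0 0 0 0 0 0 1", "grip_force": 20}}

```text
t: 17.25
eef_pos: [0.6105, 0.0696, 0.0642]
tool_rot: [[0.997, 0.079, 0.002], [0.079, -0.997, 0.0], [0.002, -0.0, -1.0]]
force: [-0.7, -0.1, 4.3]
gripper_width: 0.287
```

{"name": "jog_arm", "arguments": {"plan": "0 0 0.005 0 0 0 1; 0 0 0.015 0 0 0 1; 0 0 0.025 0 0 0 1; 0 0 0.03 0 0 0 1; 0 0 0.02 0 0 0 1"}}

```text
t: 17.75
eef_pos: [0.61, 0.0694, 0.1599]
tool_rot: [[0.997, 0.078, 0.001], [0.078, -0.997, 0.0], [0.001, -0.0, -1.0]]
force: [0.1, 0.2, -1.0]
gripper_width: 0.283
```

```bash
python3 snap.py a10 scene 220 110 400 260 4
```

```text
17.8 [0.61186696 0.06971823 0.16338275] [1.63344009 0.10772119 2.72477703] 0.28879192504549656
```

View pics/a10.png

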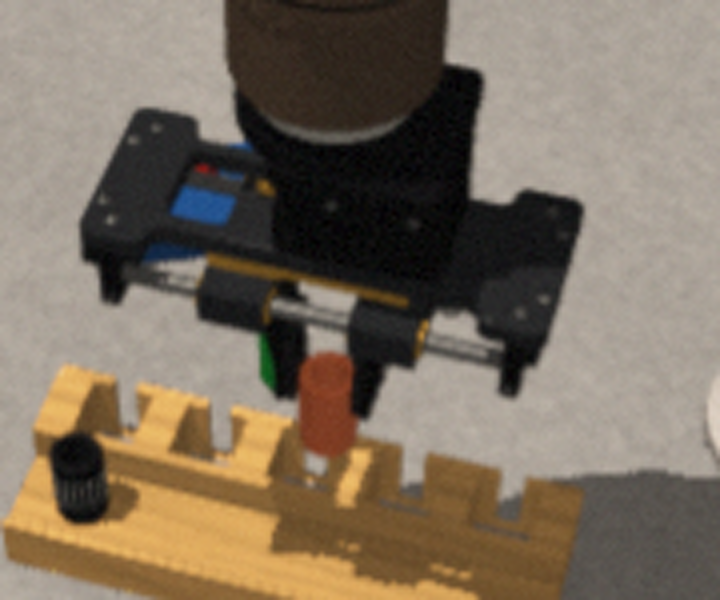

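{"name": "jog_arm", "arguments": {"plan": "-0.012 0.013 0.01 0 0 0 1; -0.022 0.025 0 0 0 0 1; -0.025 0.028 0 0 0 0 1; -0.025 0.028 0 0 0 0 1; -0.025 0.028 0 0 0 0 1"}}

```text
t: 18.3
eef_pos: [0.4983, 0.1921, 0.1671]
tool_rot: [[0.997, 0.078, -0.002], [0.078, -0.997, -0.001], [-0.002, 0.001, -1.0]]
force: [1.0, 0.2, -0.2]
gripper_width: 0.285
```

{"name": "jog_arm", "arguments": {"plan": "-0.025 0.028 0 0 0 0 1; -0.022 0.025 -0.01 0 0 0 1; -0.016 0.018 -0.02 0 0 0 1; -0.008 0.0085 -0.02 0 0 0 1; 0 0 0 0 0 0 1"}}

```text
t: 18.8
eef_pos: [0.4261, 0.27, 0.1151]
tool_rot: [[0.997, 0.08, -0.006], [0.08, -0.997, -0.005], [-0.007, 0.005, -1.0]]
force: [0.3, -0.2, -0.8]
gripper_width: 0.287
```

```bash
python3 snap.py d1 scene 380 140 480 240 6;python3 snap.py d2 top 100 220 220 320 6
```

```text
18.85 [0.42786393 0.2703382  0.11669282] [0.24529545 0.64154802 0.24917223] 0.28334005748259994
18.9 [0.42916557 0.2707287  0.11783934] [ 0.20364857  0.45615906 -0.08496737] 0.2809346929130116
```

View pics/d1.png

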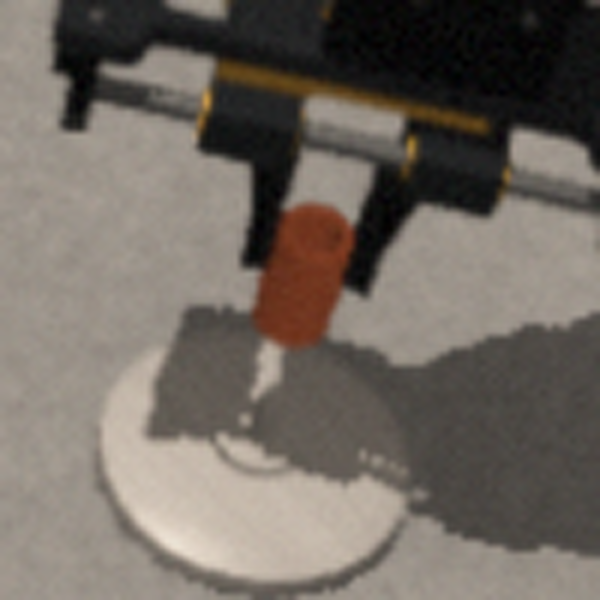

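View pics/d2.png

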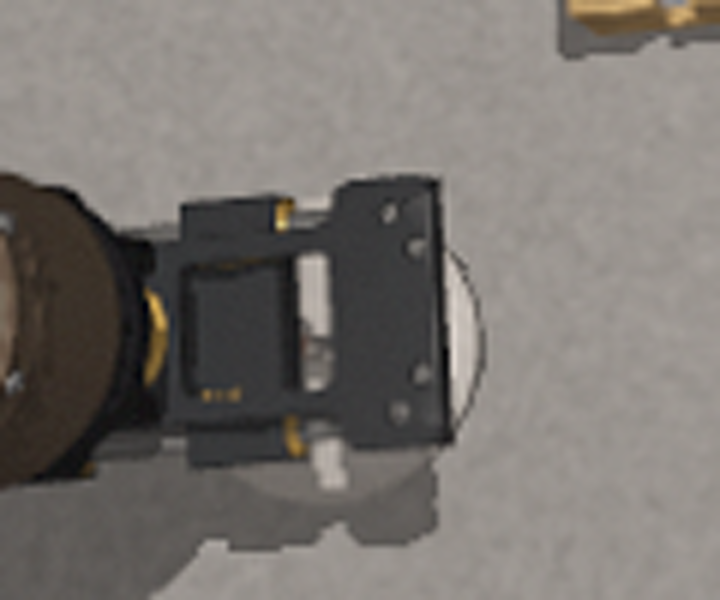

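```bash
python3 - <<'E'
from h import *
S=pickle.load(open("d1.pkl","rb"));S0=pickle.load(open("scene0.pkl","rb"))
x,y,z=.4279,.2703,.1167
p=proj(S,[[x,y,z-.0355+.045],[x,y,z-.0355]]);print((p-[380,140]+.5)*6-.5)
u=lambda a,b:[[(a+.5)/6-.5+380,(b+.5)/6-.5+140]]
A=onz(S,u(317,233),z+.0095)[0];B=onz(S,u(291,325),z-.0355)[0];print("held top",A,"bottom",B)
# refined base disc in scene0: mask of disc by fitting ellipse on contour
# copper mask silhouettes
hsv=cv2.cvtColor(S["frame"],cv2.COLOR_BGR2HSV);m=cv2.inRange(hsv,(0,120,40),(12,255,255));m[:, :400]=0
k,l,st,ce=cv2.connectedComponentsWithStats(m)
for i in range(1,k):
    if st[i,4]>60: print(st[i],ce[i], (ce[i]-[380,140]+.5)*6-.5)
T0=pickle.load(open("top0.pkl","rb"))
for d,n,(cx,cy) in((T0,"t",(154,278)),(S0,"s",(423,216))):
    im=d["frame"].astype(int); g=im.sum(2)
    L=cv2.GaussianBlur(d["frame"],(0,0),1.0).astype(float).mean(2)
    y0,y1,x0,x1=cy-35,cy+35,cx-35,cx+35
    c=cv2.resize(d["frame"][y0:y1,x0:x1],None,fx=8,fy=8,interpolation=cv2.INTER_CUBIC)
    c=cv2.convertScaleAbs(c,alpha=2.2,beta=-190)
    for q in range(0,560,80): cv2.line(c,(q,0),(q,8),(0,0,255),1);cv2.line(c,(0,q),(8,q),(0,0,255),1)
    cv2.imwrite(f"pics/base_{n}.png",c)
E
```

```text
[[318.85186494 229.75270367]
 [291.15611633 319.769462  ]]
held top [0.42951339 0.27002244 0.1262    ] bottom [0.4301614  0.27073734 0.0812    ]
[422 174  18  24 288] [430.12847222 185.32638889] [303.27083333 274.45833333]
```

View pics/base_s.png

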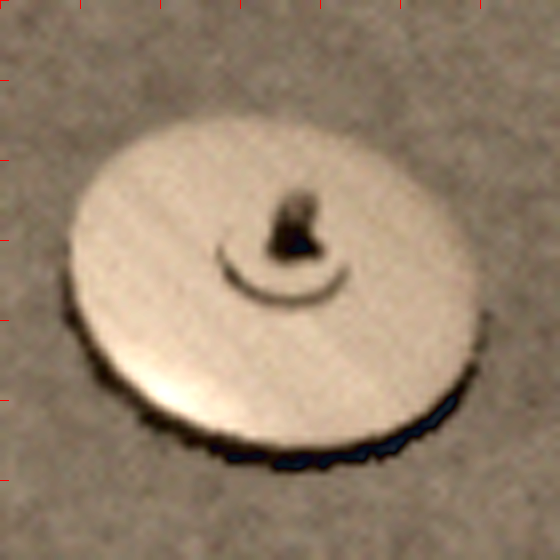

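View pics/base_t.png

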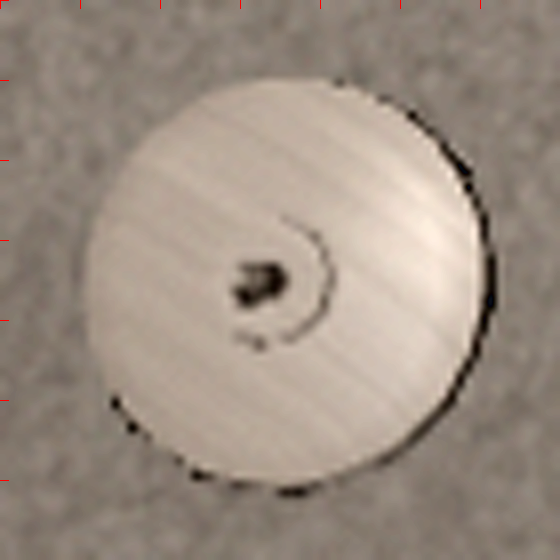

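```bash
python3 - <<'E'
from h import *
T=pickle.load(open("top0.pkl","rb"));S=pickle.load(open("scene0.pkl","rb"))
s=lambda a,b:[[(a+.5)/8-.5+388,(b+.5)/8-.5+181]]
t=lambda a,b:[[(a+.5)/8-.5+119,(b+.5)/8-.5+243]]
f=lambda a:np.round(a[0],4)
for z in(.008,.012,.016):print("disc",z,f(onz(S,s(275,281),z)),f(onz(T,t(285,283),z)))
print("boss",f(onz(S,s(283,249),.022)),f(onz(T,t(268,280),.022)))
print("stud base",f(onz(S,s(292,249),.022)),"tip",f(onz(S,s(302,190),.048)),"T",f(onz(T,t(250,289),.048)),f(onz(T,t(276,277),.022)))
for X in([.429,.270],[.431,.272]):
    p=proj(S,[[*X,.022],[*X,.048]]);q=proj(T,[[*X,.022],[*X,.048]])
    print(X,((p-[388,181]+.5)*8-.5).round(),((q-[119,243]+.5)*8-.5).round())
E
```

```text
disc 0.008 [0.4284 0.2722 0.008 ] [0.4278 0.2702 0.008 ]
disc 0.012 [0.4317 0.2721 0.012 ] [0.4277 0.269  0.012 ]
disc 0.016 [0.435  0.2721 0.016 ] [0.4277 0.2678 0.016 ]
boss [0.4288 0.2716 0.022 ] [0.4284 0.2706 0.022 ]
stud base [0.428  0.2739 0.022 ] tip [0.4301 0.2717 0.048 ] T [0.4257 0.2672 0.048 ] [0.4292 0.2684 0.022 ]
[0.429, 0.27] [[277. 248.]
 [296. 185.]] [[270. 278.]
 [240. 276.]]
[0.431, 0.272] [[283. 255.]
 [302. 193.]] [[263. 270.]
 [232. 268.]]
```

{"name": "jog_arm", "arguments": {"plan": "-0.0015 0.0005 -0.01 0 0 0 1; 0 0 -0.01 0 0 0 1; 0 0 -0.008 0 0 0 1; 0 0 0 0 0 0 1; 0 0 0 0 0 0 1"}}

```text
t: 19.4
eef_pos: [0.4285, 0.2711, 0.0899]
tool_rot: [[0.997, 0.078, -0.0], [0.078, -0.997, -0.001], [-0.0, 0.001, -1.0]]
force: [0.3, -1.2, -0.0]
gripper_width: 0.288
```

```bash
python3 snap.py d3 scene 390 170 460 240 8
```

```text
19.45 [0.42860603 0.27139517 0.09024041] [-0.79126823  0.09203319 -0.71867521] 0.2832295044277329
```

View pics/d3.png

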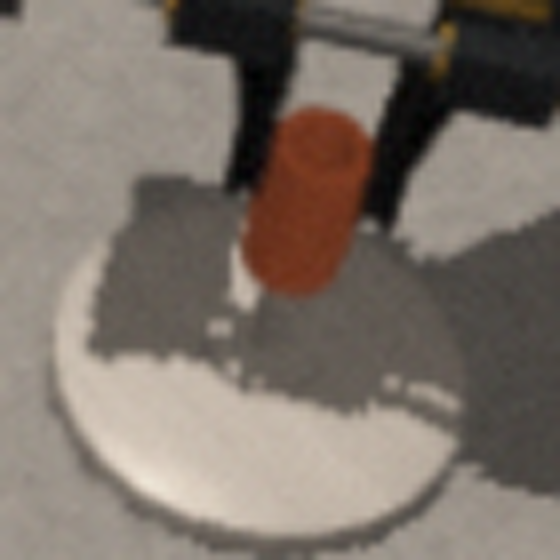

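The sleeve's lower rim, at pixel (426,203), sits right above the stud tip at about (425,204). Descending while watching the force.

{"name": "jog_arm", "arguments": {"plan": "0 0 -0.005 0 0 0 1; 0 0 -0.005 0 0 0 1; 0 0 -0.004 0 0 0 1; 0 0 0 0 0 0 1"}}

```text
t: 19.85
eef_pos: [0.4279, 0.271, 0.0754]
tool_rot: [[0.997, 0.078, -0.001], [0.078, -0.997, -0.001], [-0.001, 0.001, -1.0]]
force: [0.3, 0.1, -0.4]
gripper_width: 0.285
```

{"name": "jog_arm", "arguments": {"plan": "0 0 -0.004 0 0 0 1; 0 0 -0.004 0 0 0 1; 0 0 -0.004 0 0 0 1; 0 0 -0.003 0 0 0 1; 0 0 0 0 0 0 1"}}

```text
t: 20.35
eef_pos: [0.428, 0.2711, 0.0606]
tool_rot: [[0.997, 0.078, -0.001], [0.078, -0.997, -0.001], [-0.001, 0.001, -1.0]]
force: [-0.4, -0.2, -0.5]
gripper_width: 0.289
```

{"name": "jog_arm", "arguments": {"plan": "0 0 -0.0015 0 0 0 1; 0 0 0 0 0 0 1"}}

```text
t: 20.55
eef_pos: [0.4283, 0.2714, 0.0596]
tool_rot: [[0.997, 0.078, -0.0], [0.078, -0.997, -0.0], [-0.0, 0.0, -1.0]]
force: [0.1, 0.4, -0.0]
gripper_width: 0.286
```

{"name": "jog_arm", "arguments": {"plan": "0 0 -0.001 0 0 0 1; 0 0 0 0 0 0 1"}}

```text
t: 20.75
eef_pos: [0.4283, 0.2714, 0.0586]
tool_rot: [[0.997, 0.078, -0.0], [0.078, -0.997, 0.0], [-0.0, -0.0, -1.0]]
force: [-0.2, -0.3, 0.2]
gripper_width: 0.283
```

{"name": "jog_arm", "arguments": {"plan": "0 0 -0.001 0 0 0 1; 0 0 0 0 0 0 1"}}

```text
t: 20.95
eef_pos: [0.4284, 0.2716, 0.0582]
tool_rot: [[0.997, 0.078, 0.0], [0.078, -0.997, 0.0], [0.001, -0.0, -1.0]]
force: [-1.0, -0.7, 2.9]
gripper_width: 0.287
```

Contact came at a sleeve bottom height of about 22.5 mm, which is the boss top. Releasing.

{"name": "jog_arm", "arguments": {"plan": "0 0 0 0 0 0 0.58; 0 0 0 0 0 0 0.54; 0 0 0 0 0 0 0.54; 0 0 0 0 0 0 0.54; 0 0 0.01 0 0 0 0.54", "grip_force": 15}}

```text
t: 21.45
eef_pos: [0.4275, 0.2705, 0.0668]
tool_rot: [[0.997, 0.078, -0.002], [0.078, -0.997, -0.002], [-0.003, 0.002, -1.0]]
force: [0.1, -0.5, 0.4]
gripper_width: 0.454
```

{"name": "jog_arm", "arguments": {"plan": "0 0 0.02 0 0 0 0.54; 0 0 0.035 0 0 0 0.54; 0 0 0.045 0 0 0 0.54; 0 0 0.045 0 0 0 0.54; 0 -0.045 0.03 0 0 0 0.58"}}

```text
t: 21.95
eef_pos: [0.4302, 0.2328, 0.245]
tool_rot: [[0.997, 0.083, 0.007], [0.083, -0.997, 0.005], [0.007, -0.004, -1.0]]
force: [0.8, -0.7, -0.1]
gripper_width: 0.438
```

{"name": "jog_arm", "arguments": {"plan": "0 -0.045 0 0 0 0 0.58; 0 -0.045 0 0 0 0 0.58; 0 -0.045 0 0 0 0 0.58; 0 -0.045 0 0 0 0 0.58; 0 -0.045 0 0 0 0 0.58"}}

```text
t: 22.45
eef_pos: [0.4278, 0.0031, 0.2414]
tool_rot: [[0.997, 0.079, 0.002], [0.079, -0.997, 0.001], [0.002, -0.0, -1.0]]
force: [1.2, -0.1, -1.0]
gripper_width: 0.417
```

```bash
python3 snap.py e1 scene 390 170 460 240 8; python3 snap.py e2 top 119 243 189 313 8
```

```text
22.5 [ 0.42662074 -0.001423    0.24120043] [-0.69256993 -3.48412494  0.35742858] 0.42054698516852895
22.55 [0.42729411 0.0008783  0.24113779] [ 0.11134468  0.0643913  -0.15026656] 0.41711258341885044
```

View pics/e1.png

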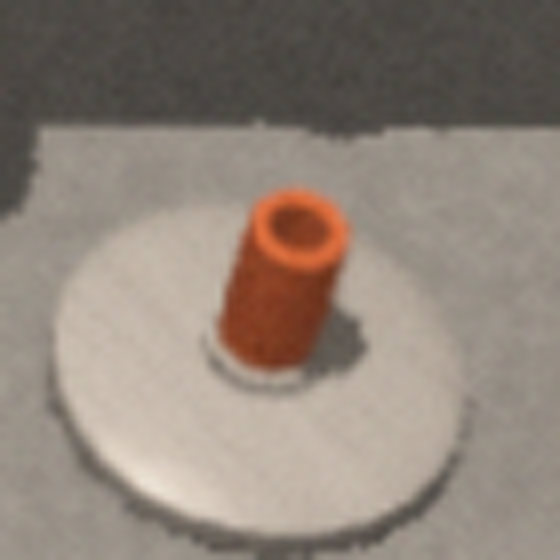

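View pics/e2.png

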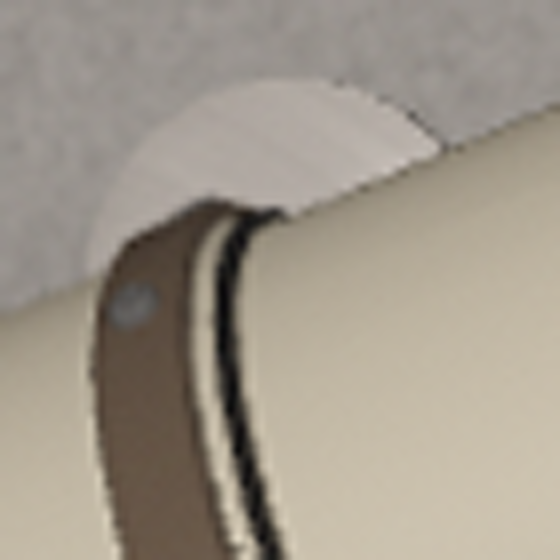

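The sleeve stands squarely on the boss (sleeve bottom (265,365), boss rim just around it). Now to fetch mic_plain from the near cell.

{"name": "jog_arm", "arguments": {"plan": "0.005 -0.035 0 0 0 0 0.58; 0.006 -0.043 0 0 0 0 0.58; 0.006 -0.043 0 0 0 0 0.58; 0.006 -0.043 0 0 0 0 0.58; 0.006 -0.043 0 0 0 0 0.58"}}

```text
t: 23.05
eef_pos: [0.4575, -0.2035, 0.2412]
tool_rot: [[0.997, 0.079, 0.001], [0.079, -0.997, -0.0], [0.001, 0.0, -1.0]]
force: [0.8, 0.7, 0.3]
gripper_width: 0.419
```

{"name": "jog_arm", "arguments": {"plan": "0.005 -0.035 0 0 0 0 0.58; 0.003 -0.025 0 0 0 0 0.58; 0 -0.0085 -0.02 0 0 0 0.58; 0 0 -0.02 0 0 0 0.58; 0 0 0 0 0 0 0.58"}}

```text
t: 23.55
eef_pos: [0.4636, -0.27, 0.198]
tool_rot: [[0.997, 0.077, -0.006], [0.077, -0.997, 0.002], [-0.005, -0.003, -1.0]]
force: [0.4, 0.7, -0.4]
gripper_width: 0.419
```

{"name": "jog_arm", "arguments": {"plan": "0 0 0 0 0 0 0.58; 0 0 0 0 0 0 0.58"}}

```text
t: 23.75
eef_pos: [0.4662, -0.2706, 0.2019]
tool_rot: [[0.997, 0.079, 0.002], [0.079, -0.997, -0.001], [0.002, 0.001, -1.0]]
force: [0.2, 0.7, 0.3]
gripper_width: 0.417
```

```bash
python3 snap.py f1 scene 90 60 260 200 4.2
```

```text
23.8 [ 0.46616619 -0.27053909  0.20194271] [-0.36912239 -0.11834693  0.28710327] 0.4166195266700285
```

View pics/f1.png

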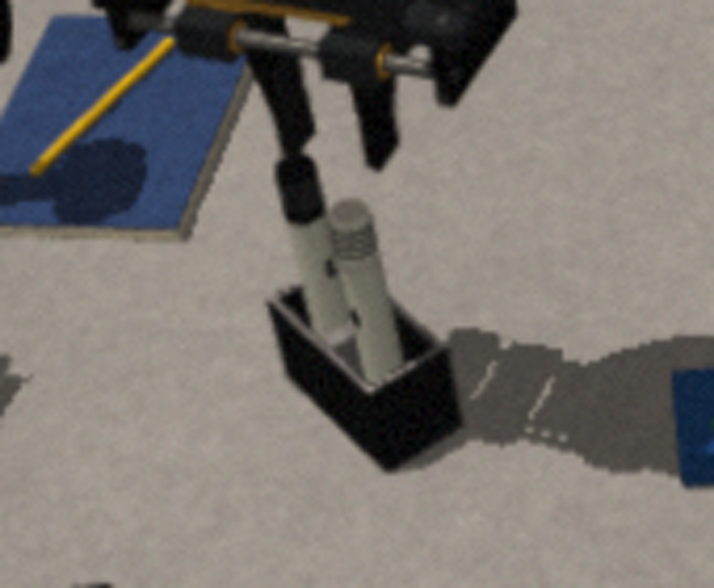

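{"name": "jog_arm", "arguments": {"plan": "0 -0.004 0 0 0 0 0.58; 0 0 -0.02 0 0 0 0.58; 0 0 -0.03 0 0 0 0.58; 0 0 -0.02 0 0 0 0.58; 0 0 -0.012 0 0 0 0.58"}}

```text
t: 24.3
eef_pos: [0.4648, -0.2746, 0.1172]
tool_rot: [[0.997, 0.078, -0.002], [0.078, -0.997, 0.0], [-0.001, -0.001, -1.0]]
force: [-0.5, 1.1, -0.6]
gripper_width: 0.418
```

{"name": "jog_arm", "arguments": {"plan": "0 0 0 0 0 0 0.58; 0 0 0 0 0 0 0.58; 0 0 0 0 0 0 1; 0 0 0 0 0 0 1; 0 0 0 0 0 0 1"}}

```text
t: 24.8
eef_pos: [0.4657, -0.2748, 0.1192]
tool_rot: [[0.997, 0.078, 0.002], [0.078, -0.997, -0.001], [0.002, 0.001, -1.0]]
force: [0.9, -0.0, 1.7]
gripper_width: 0.247
```

{"name": "jog_arm", "arguments": {"plan": "0 0 0 0 0 0 1; 0 0 0 0 0 0 1"}}

```text
t: 25.0
eef_pos: [0.4658, -0.2749, 0.1192]
tool_rot: [[0.997, 0.078, 0.001], [0.078, -0.997, -0.001], [0.001, 0.001, -1.0]]
force: [-0.3, 0.5, 4.8]
gripper_width: 0.249
```

{"name": "jog_arm", "arguments": {"plan": "0 0 0.01 0 0 0 1; 0 0 0.025 0 0 0 1; 0 0 0.04 0 0 0 1; 0 0 0.045 0 0 0 1; 0 0 0.045 0 0 0 1"}}

```text
t: 25.5
eef_pos: [0.4645, -0.2745, 0.2849]
tool_rot: [[0.997, 0.078, -0.001], [0.078, -0.997, 0.001], [-0.001, -0.001, -1.0]]
force: [1.3, -0.1, -2.6]
gripper_width: 0.248
```

{"name": "jog_arm", "arguments": {"plan": "0 0 0.015 0 0 0 1; 0.007 0.02 0 0 0 0 1; 0.011 0.033 0 0 0 0 1; 0.012 0.036 0 0 0 0 1; 0.012 0.036 0 0 0 0 1"}}

```text
t: 26.0
eef_pos: [0.5069, -0.1485, 0.2984]
tool_rot: [[0.997, 0.077, -0.001], [0.077, -0.997, 0.0], [-0.001, -0.0, -1.0]]
force: [1.2, 0.2, -1.0]
gripper_width: 0.244
```

{"name": "jog_arm", "arguments": {"plan": "0.012 0.036 0 0 0 0 1; 0.012 0.036 0 0 0 0 1; 0.012 0.036 0 0 0 0 1; 0.012 0.036 0 0 0 0 1; 0.01 0.03 0 0 0 0 1"}}

```text
t: 26.5
eef_pos: [0.5651, 0.0261, 0.2982]
tool_rot: [[0.997, 0.079, -0.001], [0.079, -0.997, 0.0], [-0.001, -0.0, -1.0]]
force: [0.1, -0.4, -1.0]
gripper_width: 0.245
```

{"name": "jog_arm", "arguments": {"plan": "0.007 0.02 0 0 0 0 1; 0 0 -0.02 0 0 0 1; 0 0 -0.04 0 0 0 1; 0 0 -0.04 0 0 0 1; 0 0 0 0 0 0 1"}}

```text
t: 27.0
eef_pos: [0.5677, 0.0434, 0.1923]
tool_rot: [[0.997, 0.077, -0.014], [0.077, -0.997, -0.003], [-0.015, 0.002, -1.0]]
force: [-1.0, -0.2, -1.2]
gripper_width: 0.247
```

{"name": "jog_arm", "arguments": {"plan": "0 0 0 0 0 0 1; 0 0 0 0 0 0 1"}}

```text
t: 27.2
eef_pos: [0.574, 0.0445, 0.2011]
tool_rot: [[0.997, 0.079, 0.005], [0.079, -0.997, 0.001], [0.005, -0.0, -1.0]]
force: [0.7, -0.5, -0.4]
gripper_width: 0.247
```

```bash
python3 snap.py g1 scene 220 130 400 280 4; python3 snap.py g2 top 160 120 320 240 5
```

```text
27.25 [0.57389071 0.04456674 0.20124217] [ 0.17865735 -0.36067798  0.00679671] 0.2433374640909077
27.3 [0.5736209  0.0445596  0.20099628] [-0.26453954  0.33800525 -0.82913579] 0.24647659739223873
```

View pics/g1.png

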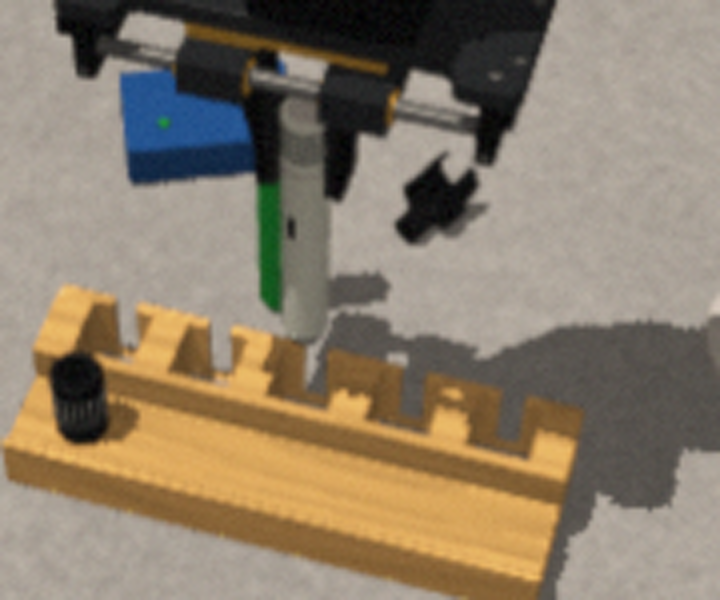

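View pics/g2.png

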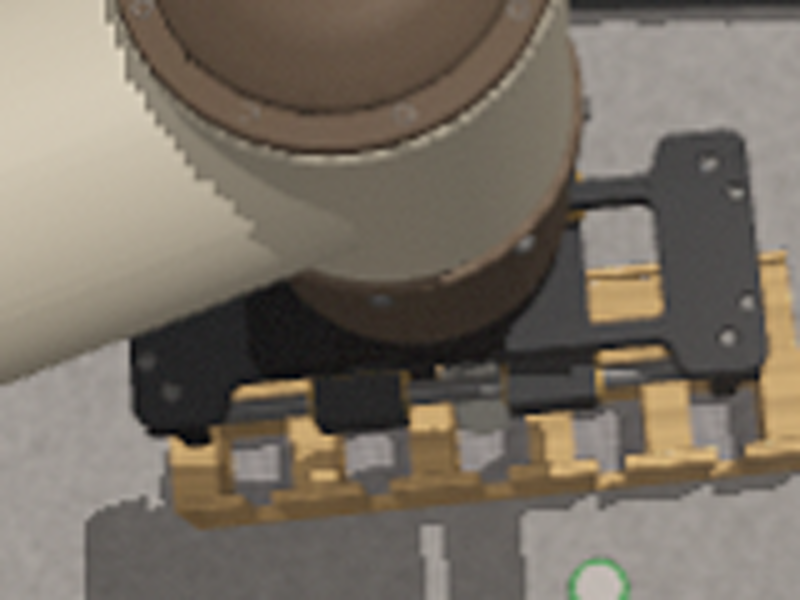

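{"name": "jog_arm", "arguments": {"plan": "-0.001 0 -0.01 0 0 0 1; 0 0 -0.015 0 0 0 1; 0 0 -0.01 0 0 0 1; 0 0 -0.01 0 0 0 1; 0 0 0 0 0 0 1"}}

```text
t: 27.8
eef_pos: [0.5703, 0.044, 0.1517]
tool_rot: [[0.997, 0.078, -0.003], [0.078, -0.997, -0.001], [-0.003, 0.001, -1.0]]
force: [0.6, -0.0, -1.7]
gripper_width: 0.251
```

```bash
python3 snap.py g3 scene 220 130 400 280 4
```

```text
27.85 [0.57095104 0.0441295  0.15266808] [ 0.10780743 -0.94384303 -1.07537306] 0.25001243013280783
```

View pics/g3.png

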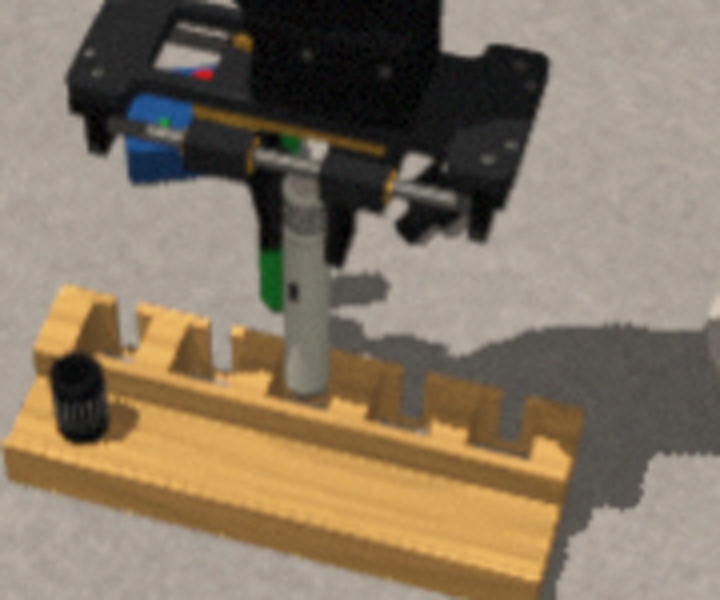

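{"name": "jog_arm", "arguments": {"plan": "0.001 0 -0.012 0 0 0 1; 0 0 -0.01 0 0 0 1; 0 0 -0.006 0 0 0 1; 0 0 -0.002 0 0 0 1; 0 0 0 0 0 0 1"}}

```text
t: 28.35
eef_pos: [0.5721, 0.0442, 0.1229]
tool_rot: [[0.997, 0.078, -0.001], [0.078, -0.997, -0.0], [-0.001, 0.0, -1.0]]
force: [-0.2, -1.1, -1.9]
gripper_width: 0.248
```

{"name": "jog_arm", "arguments": {"plan": "0 0 -0.001 0 0 0 1; 0 0 0 0 0 0 1"}}

```text
t: 28.55
eef_pos: [0.5724, 0.0444, 0.1227]
tool_rot: [[0.997, 0.078, 0.001], [0.078, -0.997, 0.0], [0.001, -0.0, -1.0]]
force: [0.1, 0.2, -1.2]
gripper_width: 0.254
```

{"name": "jog_arm", "arguments": {"plan": "0 0 -0.001 0 0 0 1; 0 0 0 0 0 0 1"}}

```text
t: 28.75
eef_pos: [0.5723, 0.0443, 0.1215]
tool_rot: [[0.997, 0.078, 0.0], [0.078, -0.997, 0.0], [0.0, -0.0, -1.0]]
force: [-0.2, -0.2, -1.2]
gripper_width: 0.248
```

{"name": "jog_arm", "arguments": {"plan": "0 0 -0.001 0 0 0 1; 0 0 0 0 0 0 1"}}

```text
t: 28.95
eef_pos: [0.5727, 0.0444, 0.1212]
tool_rot: [[0.997, 0.079, 0.001], [0.079, -0.997, 0.0], [0.001, 0.0, -1.0]]
force: [-0.5, 0.7, 3.2]
gripper_width: 0.247
```

Contact at the slot floor. Releasing and retreating.

{"name": "jog_arm", "arguments": {"plan": "0 0 0 0 0 0 0.58; 0 0 0 0 0 0 0.58; 0 0 0 0 0 0 0.58; 0 0 0 0 0 0 0.58; 0 0 0.015 0 0 0 0.58"}}

```text
t: 29.45
eef_pos: [0.5706, 0.0439, 0.1333]
tool_rot: [[0.997, 0.078, -0.005], [0.078, -0.997, -0.001], [-0.005, 0.001, -1.0]]
force: [0.4, 0.1, -1.4]
gripper_width: 0.414
```

{"name": "jog_arm", "arguments": {"plan": "0 0 0.03 0 0 0 0.58; 0 0 0.035 0 0 0 0.58; 0 0 0.04 0 0 0 0.58; -0.01 -0.025 0 0 0 0 0.58; -0.013 -0.036 0 0 0 0 0.58"}}

```text
t: 29.95
eef_pos: [0.55, -0.016, 0.2417]
tool_rot: [[0.997, 0.081, 0.003], [0.081, -0.997, 0.001], [0.003, -0.001, -1.0]]
force: [0.3, -0.7, -0.8]
gripper_width: 0.42
```

```bash
python3 snap.py g4 scene 220 130 400 280 4
```

```text
30.0 [ 0.54664184 -0.02060817  0.2410902 ] [-2.03627962 -2.0775213  -0.66164041] 0.422546873112207
```

View pics/g4.png

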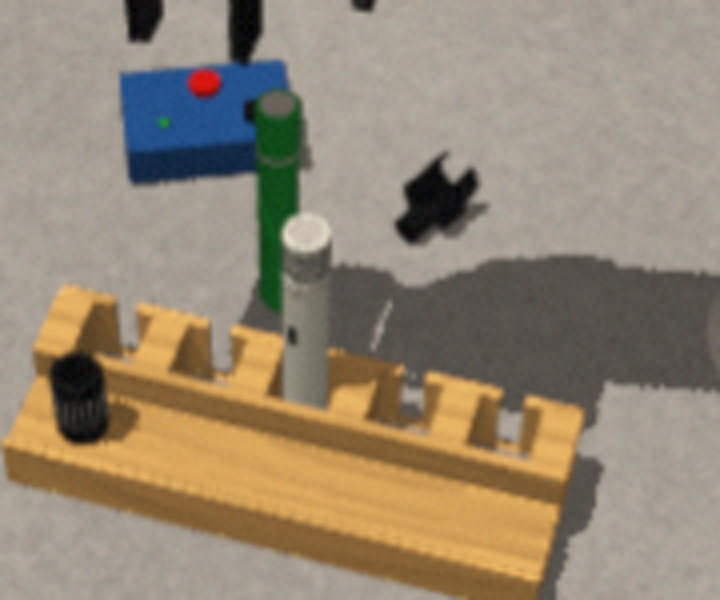

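mic_plain is upright in its slot (head (306,235)). Now for mic_black in the far cell.

{"name": "jog_arm", "arguments": {"plan": "-0.013 -0.037 0 0 0 0 0.58; -0.013 -0.038 0 0 0 0 0.58; -0.013 -0.038 0 0 0 0 0.58; -0.013 -0.038 0 0 0 0 0.58; -0.013 -0.038 0 0 0 0 0.58"}}

```text
t: 30.5
eef_pos: [0.4835, -0.207, 0.2404]
tool_rot: [[0.997, 0.078, 0.0], [0.078, -0.997, 0.0], [0.0, -0.0, -1.0]]
force: [1.0, -0.1, 0.2]
gripper_width: 0.422
```

{"name": "jog_arm", "arguments": {"plan": "-0.013 -0.038 0 0 0 0 0.58; -0.013 -0.036 0 0 0 0 0.58; -0.01 -0.03 0 0 0 0 0.58; -0.004 -0.01 -0.02 0 0 0 0.58; 0 0 -0.02 0 0 0 0.58"}}

```text
t: 31.0
eef_pos: [0.4437, -0.3214, 0.2001]
tool_rot: [[0.997, 0.075, 0.001], [0.075, -0.997, -0.0], [0.001, 0.001, -1.0]]
force: [-0.2, -0.2, -0.7]
gripper_width: 0.417
```

{"name": "jog_arm", "arguments": {"plan": "0 0 0 0 0 0 0.58; 0 0 0 0 0 0 0.58; 0 0 0 0 0 0 0.58"}}

```text
t: 31.3
eef_pos: [0.4451, -0.3198, 0.2016]
tool_rot: [[0.997, 0.079, 0.002], [0.079, -0.997, -0.001], [0.002, 0.001, -1.0]]
force: [-0.3, 0.8, 0.6]
gripper_width: 0.42
```

```bash
python3 snap.py h1 scene 90 60 260 200 4.2
```

```text
31.35 [ 0.44513101 -0.31971505  0.20167774] [-0.64546234 -0.8965425   0.19834231] 0.4185777400656438
```

View pics/h1.png

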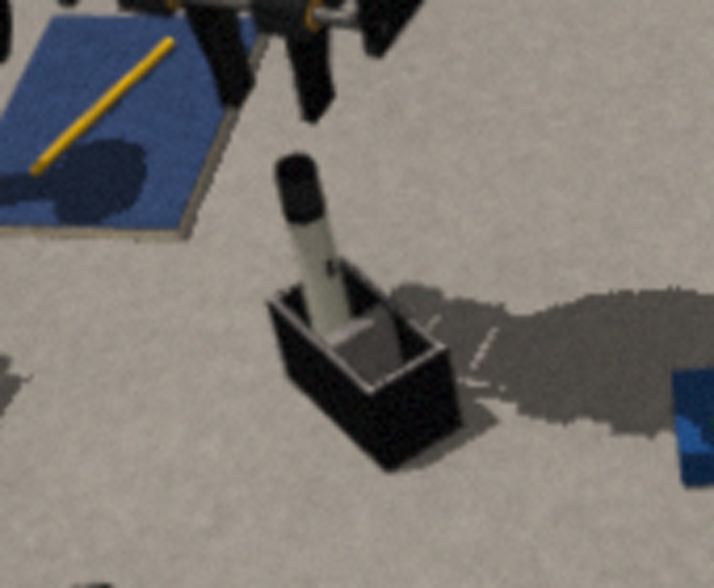

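The fingers are lined up above the black head at (298,165).

{"name": "jog_arm", "arguments": {"plan": "0 -0.0005 -0.02 0 0 0 0.58; 0 0 -0.03 0 0 0 0.58; 0 0 -0.02 0 0 0 0.58; 0 0 -0.012 0 0 0 0.58; 0 0 0 0 0 0 0.58"}}

```text
t: 31.85
eef_pos: [0.4439, -0.3198, 0.1175]
tool_rot: [[0.997, 0.078, -0.002], [0.078, -0.997, 0.001], [-0.002, -0.001, -1.0]]
force: [0.4, -0.7, 0.5]
gripper_width: 0.421
```

{"name": "jog_arm", "arguments": {"plan": "0 0 0 0 0 0 0.58; 0 0 0 0 0 0 1; 0 0 0 0 0 0 1; 0 0 0 0 0 0 1; 0 0 0 0 0 0 1"}}

```text
t: 32.35
eef_pos: [0.4447, -0.3204, 0.1192]
tool_rot: [[0.997, 0.078, 0.001], [0.078, -0.997, -0.001], [0.001, 0.001, -1.0]]
force: [-0.5, 0.4, 4.0]
gripper_width: 0.248
```

{"name": "jog_arm", "arguments": {"plan": "0 0 0 0 0 0 1; 0 0 0.01 0 0 0 1; 0 0 0.025 0 0 0 1; 0 0 0.04 0 0 0 1; 0 0 0.045 0 0 0 1"}}

```text
t: 32.85
eef_pos: [0.4431, -0.3197, 0.2385]
tool_rot: [[0.997, 0.078, -0.004], [0.078, -0.997, 0.002], [-0.004, -0.002, -1.0]]
force: [1.6, -0.8, -1.5]
gripper_width: 0.247
```

{"name": "jog_arm", "arguments": {"plan": "0 0 0.04 0 0 0 1; 0 0 0.03 0 0 0 1; 0.006 0.02 0 0 0 0 1; 0.01 0.033 0 0 0 0 1; 0.0105 0.035 0 0 0 0 1"}}

```text
t: 33.35
eef_pos: [0.4703, -0.2315, 0.3085]
tool_rot: [[0.997, 0.076, -0.0], [0.076, -0.997, 0.001], [-0.0, -0.001, -1.0]]
force: [1.5, -0.1, -1.0]
gripper_width: 0.25
```

{"name": "jog_arm", "arguments": {"plan": "0.0105 0.035 0 0 0 0 1; 0.0105 0.035 0 0 0 0 1; 0.0105 0.035 0 0 0 0 1; 0.0105 0.035 0 0 0 0 1; 0.0105 0.035 0 0 0 0 1"}}

```text
t: 33.85
eef_pos: [0.523, -0.0558, 0.3084]
tool_rot: [[0.997, 0.078, -0.001], [0.078, -0.997, 0.0], [-0.001, -0.0, -1.0]]
force: [0.8, -0.1, -0.6]
gripper_width: 0.243
```

{"name": "jog_arm", "arguments": {"plan": "0.0105 0.035 0 0 0 0 1; 0.0105 0.035 0 0 0 0 1; 0.0105 0.035 0 0 0 0 1; 0.009 0.03 0 0 0 0 1; 0.005 0.0185 0 0 0 0 1"}}

```text
t: 34.35
eef_pos: [0.5688, 0.0982, 0.3079]
tool_rot: [[0.997, 0.08, -0.001], [0.08, -0.997, -0.0], [-0.001, 0.0, -1.0]]
force: [-0.4, -0.6, -0.6]
gripper_width: 0.247
```

{"name": "jog_arm", "arguments": {"plan": "0 0 0 0 0 0 1; 0 0 0 0 0 0 1; 0 0 0 0 0 0 1"}}

```text
t: 34.65
eef_pos: [0.5684, 0.0952, 0.3085]
tool_rot: [[0.997, 0.077, -0.0], [0.077, -0.997, -0.0], [-0.0, 0.0, -1.0]]
force: [0.5, -0.1, -1.2]
gripper_width: 0.245
```

{"name": "jog_arm", "arguments": {"plan": "0.001 0.0005 -0.02 0 0 0 1; 0 0 -0.035 0 0 0 1; 0 0 -0.035 0 0 0 1; 0 0 -0.025 0 0 0 1; 0 0 -0.015 0 0 0 1"}}

```text
t: 35.15
eef_pos: [0.5683, 0.095, 0.1763]
tool_rot: [[0.997, 0.076, -0.004], [0.076, -0.997, -0.001], [-0.004, 0.001, -1.0]]
force: [-0.4, 0.3, -1.2]
gripper_width: 0.25
```

{"name": "jog_arm", "arguments": {"plan": "0 0 0 0 0 0 1; 0 0 0 0 0 0 1; 0 0 0 0 0 0 1"}}

```text
t: 35.45
eef_pos: [0.5707, 0.0966, 0.1801]
tool_rot: [[0.997, 0.078, 0.003], [0.078, -0.997, 0.001], [0.003, -0.001, -1.0]]
force: [-0.5, 0.3, 0.1]
gripper_width: 0.247
```

```bash
python3 snap.py i1 scene 220 130 400 280 4
```

```text
35.5 [0.57056303 0.09671679 0.1800325 ] [ 0.68938571  0.85295786 -1.18857232] 0.24867166055415832
```

View pics/i1.png

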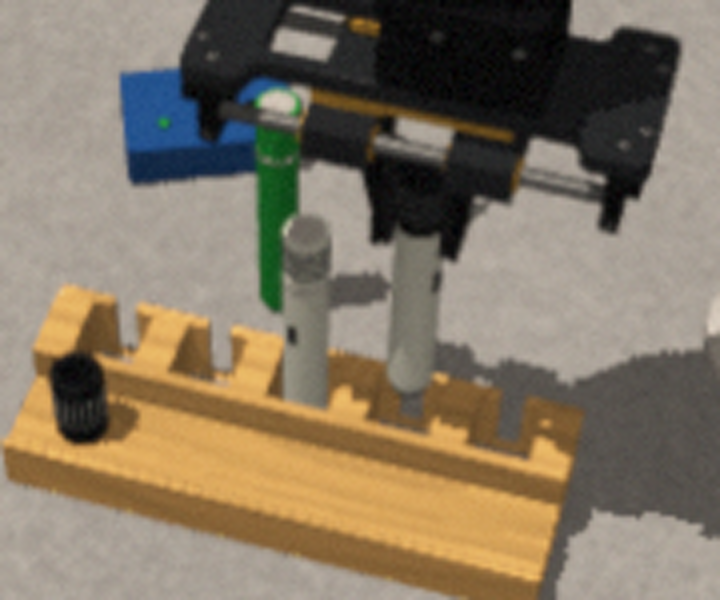

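{"name": "jog_arm", "arguments": {"plan": "-0.0005 -0.0005 -0.015 0 0 0 1; 0 0 -0.015 0 0 0 1; 0 0 -0.015 0 0 0 1; 0 0 -0.008 0 0 0 1; 0 0 -0.002 0 0 0 1"}}

```text
t: 36.0
eef_pos: [0.5691, 0.0962, 0.1232]
tool_rot: [[0.997, 0.078, -0.001], [0.078, -0.997, -0.0], [-0.001, 0.0, -1.0]]
force: [-0.9, 0.1, -1.9]
gripper_width: 0.248
```

{"name": "jog_arm", "arguments": {"plan": "0 0 0 0 0 0 1; 0 0 -0.001 0 0 0 1; 0 0 0 0 0 0 1"}}

```text
t: 36.3
eef_pos: [0.5696, 0.0964, 0.123]
tool_rot: [[0.997, 0.078, 0.001], [0.078, -0.997, 0.0], [0.001, -0.0, -1.0]]
force: [-0.4, -0.1, -0.7]
gripper_width: 0.253
```

{"name": "jog_arm", "arguments": {"plan": "0 0 -0.001 0 0 0 1; 0 0 0 0 0 0 1"}}

```text
t: 36.5
eef_pos: [0.5693, 0.0963, 0.1215]
tool_rot: [[0.997, 0.078, 0.0], [0.078, -0.997, 0.0], [0.0, -0.0, -1.0]]
force: [0.1, -1.0, -1.3]
gripper_width: 0.244
```

{"name": "jog_arm", "arguments": {"plan": "0 0 -0.001 0 0 0 1; 0 0 0 0 0 0 1"}}

```text
t: 36.7
eef_pos: [0.5697, 0.0964, 0.1212]
tool_rot: [[0.997, 0.079, 0.001], [0.079, -0.997, 0.0], [0.001, 0.0, -1.0]]
force: [-1.1, 0.2, 4.4]
gripper_width: 0.25
```

Floor contact. Releasing, then moving well clear.

{"name": "jog_arm", "arguments": {"plan": "0 0 0 0 0 0 0.58; 0 0 0 0 0 0 0.58; 0 0 0 0 0 0 0.58; 0 0 0 0 0 0 0.58; 0 0 0.015 0 0 0 0.58"}}

```text
t: 37.2
eef_pos: [0.5677, 0.0958, 0.1333]
tool_rot: [[0.997, 0.078, -0.005], [0.078, -0.997, -0.002], [-0.005, 0.001, -1.0]]
force: [-1.3, -0.4, 0.1]
gripper_width: 0.416
```

{"name": "jog_arm", "arguments": {"plan": "0 0 0.03 0 0 0 0.58; 0 0 0.035 0 0 0 0.58; 0 0 0.04 0 0 0 0.58; 0 0 0.04 0 0 0 0.58; -0.02 -0.03 0.01 0 0 0 0.58"}}

```text
t: 37.7
eef_pos: [0.5528, 0.0683, 0.2949]
tool_rot: [[0.997, 0.081, 0.01], [0.081, -0.997, 0.002], [0.01, -0.001, -1.0]]
force: [0.7, -1.2, 0.1]
gripper_width: 0.42
```

{"name": "jog_arm", "arguments": {"plan": "-0.025 -0.04 0 0 0 0 0.58; -0.025 -0.04 0 0 0 0 0.58; -0.02 -0.04 0 0 0 0 0.58; -0.01 -0.04 0 0 0 0 0.58; 0 -0.03 0 0 0 0 0.58"}}

```text
t: 38.2
eef_pos: [0.4676, -0.1255, 0.291]
tool_rot: [[0.997, 0.078, 0.001], [0.078, -0.997, 0.0], [0.001, -0.0, -1.0]]
force: [1.0, -0.4, 0.3]
gripper_width: 0.421
```

{"name": "jog_arm", "arguments": {"plan": "0 -0.03 0 0 0 0 0.58; 0 0 0 0 0 0 0.58; 0 0 0 0 0 0 0.58; 0 0 0 0 0 0 0.58"}}

```text
t: 38.6
eef_pos: [0.4692, -0.1532, 0.2903]
tool_rot: [[0.997, 0.079, -0.0], [0.079, -0.997, 0.0], [-0.0, -0.0, -1.0]]
force: [1.0, -0.4, 0.7]
gripper_width: 0.419
```

```bash
python3 snap.py z1 scene 0 0 560 420 1.4; python3 snap.py z2 top 0 0 560 420 1.4; python3 - <<'E'
import pickle,cv2
f=pickle.load(open("z1.pkl","rb"))["frame"]
cv2.imwrite("pics/z1c.png",cv2.resize(f[140:290,220:460],None,fx=3.3,fy=3.3,interpolation=cv2.INTER_CUBIC))
E
```

```text
38.65 [ 0.46929971 -0.15301056  0.29033243] [ 0.12975197  0.31996224 -0.24247412] 0.4209403657793513
38.7 [ 0.46934724 -0.15291654  0.29037006] [0.69465614 0.5538047  0.15050123] 0.4189322003225803
```

View pics/z1c.png

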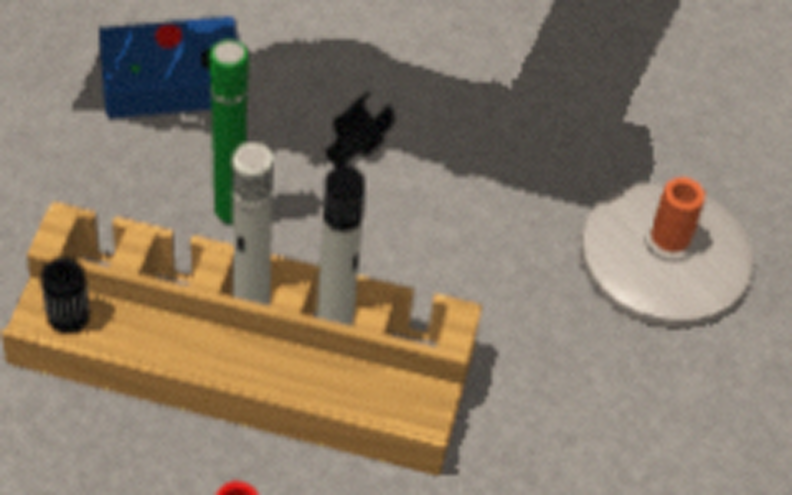

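View pics/z2.png

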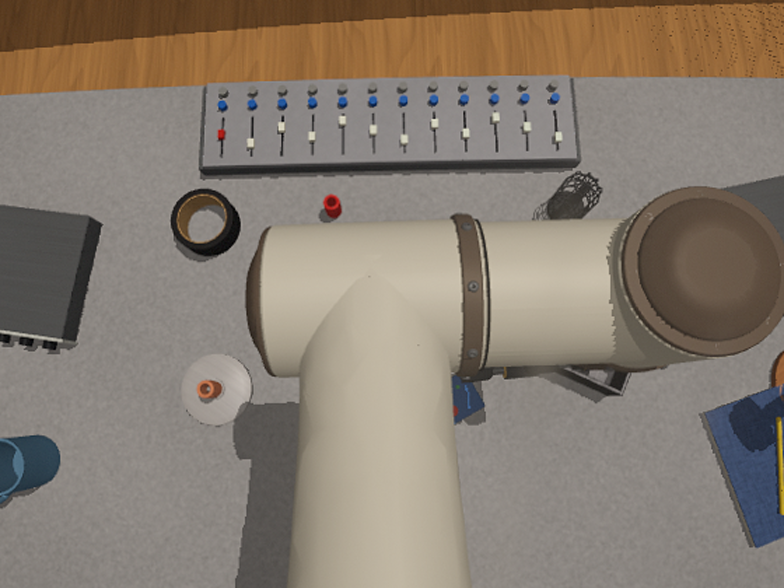

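View pics/z1.png

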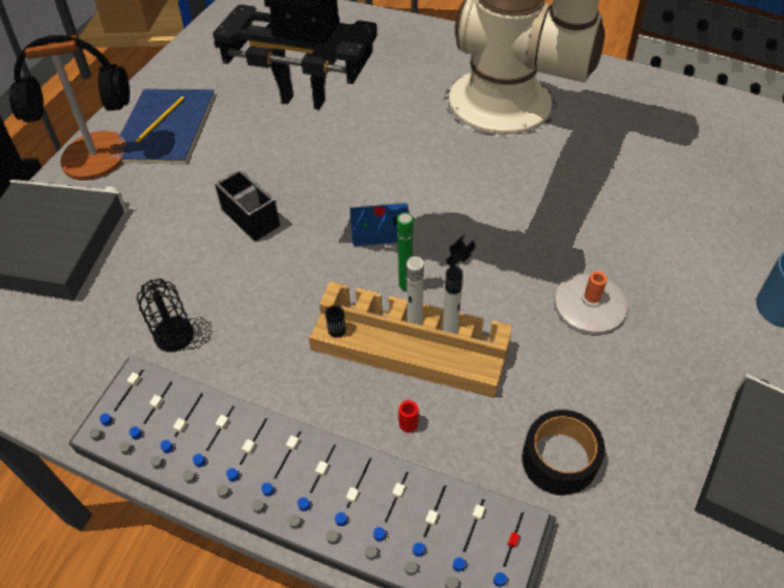

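Both mics are upright in their original slots, with heads at (253,160) and (343,185) in the crop. The copper sleeve is on the base at (678,215). The cage, tape, green mic and other sleeves look undisturbed, and the caddy is empty. Handing in.

```bash
python3 -c "
from bench import ctrl
print(ctrl.get_obs()['t']); print(ctrl.sign_off())"
```

```text
38.7
the job is handed in; nothing more can be done
None
```

I fitted the copper adaptor onto the desk base's stud and handed the job in at 38.7 s of the allowed 134 s. First I parked both microphones upright in the caddy, and afterwards put each back in its own slot: the plain one in the middle, the black-headed one at y = +50 mm.

- **Final scene view:** both microphones stand upright in their slots and the caddy is empty. The cage, tape, green microphone and the other two sleeves look undisturbed.
- **Adaptor fit:** I lowered it until it made contact with its underside at about 22.5 mm, against the boss top at 22 mm. The picture shows it sitting squarely on the boss.
- **Forces:** the contact forces I read were about 3–9 N, well under the limits. The 9 N came when parking the black-headed microphone, before I backed off and released it.
- **What disagreed:** the two cameras differed by 2–3 mm, which I corrected using the held parts. In the last overhead picture the arm hid the stand, so the final check of the microphones rests on the scene camera alone.

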